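# Build a tasting tower of ring cakes and fit its allergen card

### The arm

A 7-joint arm with a two-finger parallel gripper is mounted at the origin on a cart in front of the work surface, level with it; the furniture and walls round the work are solid. World frame = base frame: x ahead of the robot, y to its left, z up, the work surface at z = 0. Lengths are in m, angles in rad, forces in N, time in s.
With the tool pointing down it reaches from about 0.425 to 0.875 m from the base axis. Payload 4.7 kg.
Tool frame: the origin (TCP) lies on the centre line of the jaws, within the pads' length; the fingertips stand ahead of it and the grasp point (between the pads) lies 8 mm behind it (ctrl.finger_overhang is the x of the fingertips in the tool frame, in m); x points along the fingers, z is the direction in which the jaws open and shut, and the axes are right-handed (so a half turn about x gives the same grasp; the last joint's range is limited). The gripper opens to 87 mm and grips with 3 to 60 N. Pads are 19 mm wide; open, the fingers measure 117 mm over their backs; the gripper's body (75 mm by 190 mm) begins 51 mm behind the grasp point.
Start: joints at [1.121, 0.321, -0.07, 1.45, 0.023, 1.371, -0.057], TCP at [0.291, -0.581, 0.234] pointing down, gripper open.
Joint ranges: [-2.86, 2.86], [-0.3, 2.09], [-1.38, 1.24], [0.06, 2.45], [-1.56, 4.7], [0.09, 2.05], [-2.69, 2.69]. Speed limits (rad/s): [2.57, 2.57, 3.14, 3.14, 3.14, 3.14, 3.14].

### API

Orientations are given as a rotation vector (axis times angle).
In Python, from bench import readout, viewer, job, nets, ctrl gives the robot as it stands.
- The arm moves only by the shell command python3 -m creep 'ROWS' [FORCE]. ROWS is JSON, a list of rows, each an object with "linear": the shift along the tool's x, y, z in m, a list of three; "twist": the turn, a rotation vector about the tool's x, y, z in degrees, a list of three; "fingers": the gripper's target within -1 to 1 (shut at 1, half-way at 0, fully open at -1). A call has 1 to 8 rows; each row is the pose to reach, as a shift and turn from the pose commanded when the call began, along the tool's axes at that moment; what a row does not reach only later rows make up. A row lasts 1/12 s, in which the tool goes at most 41.7 mm and 7.16 degrees, less where a joint would pass 70% of its speed; a pose out of reach is approached as far as the arm can. A call with a gripper value outside its range is refused whole. The fingers move at their own pace and stop on an object; FORCE is the grip in N (left out, the last holds). Time passes only in rows, so rows that repeat a pose let the fingers close. It gives the time, the measured TCP pose, the force and the opening at its end, in the units of the state.
- readout.get_state(): the state, without advancing time (a new reading comes with each control period).
- viewer.get_image(name): name is "scene" or "side" or "wrist"; returns (picture, depth): 420x560x3 uint8, red, green, blue; 420x560 float32, m along the optical axis (not along the pixel's ray), 0 where there is no reading.
- viewer.camera_params(name): a dict with "K" (3x3 intrinsics, pixels), "k1" (the pictures are not rectified: a ray, as slopes to the right and down, at radius r is drawn at 1 + k1 r^2 times it, then the intrinsics apply), "cam_to_world" (4x4, takes a point from camera to world coordinates). Camera axes: x right, y down, z forward; pixel columns grow to the right and rows downward; lengths in m; the calibration is good to about 2 mm. A picture is of the moment at which its call begins: read the wrist's pose just before it. camera_params takes no time and is no camera call; for the wrist camera it gives the pose at the moment of the call.
- job.close_job(): hands the job in, once; it reports no verdict.
Trained networks look in the newest picture that a camera, given by its name, has taken for a name from the list of things; names that differ only in an ending like _2 or _b are one class to them, and where a whole thing is asked for, a point or a joint stands for the part that bears it (a point fixed in the world has none). Each returns a list of dicts, best first, with "conf" (0 to 1); they miss things now and then, are a little off and sometimes report something else, mostly with a low value. They report only what shows in the picture. A call takes as long as a camera call.
- nets.boxes_of(camera, label): "centre" ([x, y, z] in m, in world coordinates, good to about 4 mm: the middle of the surface that is visible of it).
- nets.place_of(camera, label): "centre" ([x, y, z] in m, in world coordinates, good to about 4 mm: a listed point, or the origin of a listed thing).
The state is a dict: "time": time; "joint_positions": joint angles; "qd": joint speeds; "joint_torque": joint torques, N m; "position": TCP position; "tool_rot": TCP orientation; "ft_force": force on the tool from outside, world axes, zero at the start; "torque": the same for the moment, N m; "grip_width": opening from 0.0 (shut) to 1.0 (fully open).
Only numpy, scipy, OpenCV 4.12 (cv2) and the standard library are available. Lean on these libraries where they do the work, as an engineer would, in place of code of your own. Each camera call takes 0.05 s, during which the arm holds its last target.

### The job

Build the tasting tower on the spigot of the wooden base board: the tier with the chocolate-chip ring at the bottom, so that no chips can fall on the plain one, then the tier with the plain ring, then the tier with the glaze jars on top, each dropped fully home on the spigot below and standing upright. Slide the green-headed allergen card from its grey block down into the upright card guides on the board until it rests on the board. Do not push the loose ring cakes around.

Things in the scene. Friction and masses are not known exactly. Their poses are not given: they have to be found in the camera images.
- tier_choc_mid (a point): Loose tier, 91 mm tall, 0.2 kg: blue plate 100 mm wide, a ring cake with dark chocolate chips fixed on it (top 50 mm above the underside), and a central stem 28 mm wide with a shoulder 82 mm up; on it a tapered spigot (13 to 8 mm wide, 9 tall). Grip the stem from above at 55 to 82 mm. Socket under it: 16 mm wide, 10 deep; drops over a spigot. Stacked tiers are 82 mm apart. Point: on the axis, 45 mm above the underside, z up.
- tier_plain_mid (a point): Loose tier, 91 mm tall, 0.2 kg: white plate 100 mm wide, a plain brown ring cake (no chips) fixed on it (top 50 mm above the underside), and a central stem 28 mm wide with a shoulder 82 mm up; on it a tapered spigot (13 to 8 mm wide, 9 tall). Grip the stem from above at 55 to 82 mm. Socket under it: 16 mm wide, 10 deep; drops over a spigot. Stacked tiers are 82 mm apart. Point: on the axis, 45 mm above the underside, z up.
- tier_jars_mid (a point): Loose tier, 91 mm tall, 0.2 kg: white plate 100 mm wide, four small amber jars with white caps fixed on it (top 50 mm above the underside), and a central stem 28 mm wide with a shoulder 82 mm up; on it a black domed cap (no spigot). Grip the stem from above at 55 to 82 mm. Socket under it: 16 mm wide, 10 deep; drops over a spigot. Stacked tiers are 82 mm apart. Point: on the axis, 45 mm above the underside, z up.
- card_mid (a point): Loose allergen card, upright in a grey block (slot 26 mm deep, block 34 tall), leaning up to 0.1 rad: white plate 60 wide, 5 thick, 80 mm tall, above it a green header 62 wide, 10 thick, 22 mm tall; 100 mm in all, 0.05 kg. Grip the header from above across its 10 mm. Point: its centre, 50 mm above the lower edge; x through the thickness (either face may go forward), y along the width, z up.
- dock (a point): Where the tower stands on the fixed wooden base board (130 x 236 mm, 10 mm thick): on the board's top, at the root of a tapered steel spigot like the tiers' (13 to 8 mm wide, 9 tall) in a grey disc. The lowest tier's underside rests flat on the board here. z up; y along the board; the card guides stand 129 mm from here toward -y.
- card_seat (a point): On the same board's top (10 mm above the table), midway between two upright aluminium card guides facing each other: slots 7.5 mm wide (along x), 63 mm from slot bottom to slot bottom (along y), 46 mm tall, with flared mouths to 56 mm. The card slides straight down between them until its lower edge rests on the board. x across the card's thickness, y along its width, z up.
- ring_left_mid (a point): Loose ring cake, about 80 mm across and 34 mm tall, lying by itself (no plate, no stem) with chocolate chips, at the left; not part of the job. Point: its centre, 17 mm up.
- ring_right_mid (a point): Loose ring cake, about 80 mm across and 34 mm tall, lying by itself (no plate, no stem) plain, at the right; not part of the job. Point: its centre, 17 mm up.
- ring_back_mid (a point): Loose ring cake, about 80 mm across and 34 mm tall, lying by itself (no plate, no stem) plain, behind the base board; not part of the job. Point: its centre, 17 mm up.

How it is judged:
At the end, for the whole second after the job is handed in: On the board stand the chocolate-chip, plain and jar tiers, in this order upward: each within 4 mm of its seated height, 10 mm of the spigot's axis and 0.06 rad of upright. The card rests in the guides: 4 mm in height, 7 mm sideways, 0.12 rad upright and square (z of tier_choc_mid in the frame of dock between 0.041 and 0.049 m and horizontal distance between each of tier_choc_mid, tier_plain_mid, tier_jars_mid and dock below 0.01 m and angle between each of tier_choc_mid, tier_plain_mid, tier_jars_mid's own z axis and vertical below 0.06 rad and z of tier_plain_mid in the frame of dock between 0.123 and 0.131 m and z of tier_jars_mid in the frame of dock between 0.205 and 0.213 m and z of card_mid in the frame of card_seat between 0.045 and 0.054 m and x of card_mid in the frame of card_seat between -0.007 and 0.007 m and y of card_mid in the frame of card_seat between -0.007 and 0.007 m and angle between card_mid's own z axis and vertical below 0.12 rad and angle between the x axis of card_mid and the x axis of card_seat, either way round below 0.12 rad); the robot touches nothing.
It fails at once if a loose ring cake is pushed more than 25 mm (distance of any of ring_left_mid, ring_right_mid, ring_back_mid from where it was at the start of the episode above 0.025 m).
It also fails if it takes over 118 s, if anything falls off the work surface, if the arm or the gripper's body presses on something with over 40 N, if the wrist force passes 120 N, or if a joint passes its speed limit or range.

## Working session

There is one attempt and no reset: what is moved stays moved. The work goes in short steps, Python scripts to look and compute and a shell command to move; the robot and the scene stay as the last step left them, time stands still between calls to the robot, and variables do not carry over. Pictures are saved under pics/ and viewed, and the job is handed in when it is done.

```bash
ls; mkdir -p pics; cat > h.py <<'E'
import numpy as np, cv2
from scipy.spatial.transform import Rotation as R
from bench import readout, viewer, job, nets, ctrl
def snap(cam,fn):
    im,d=viewer.get_image(cam); cv2.imwrite('pics/'+fn,im[:,:,::-1]); return im,d
def st():
    s=readout.get_state(); Rm=R.from_rotvec(s['tool_rot']).as_matrix()
    print('t',round(s['time'],2),'p',np.round(s['position'],4),'F',np.round(s['ft_force'],1),'g',round(float(s['grip_width']),3));print(np.round(Rm,3)); return s,Rm
def world(cam,d,u,v,P=None):
    P=P or viewer.camera_params(cam);K=np.array(P['K']);k1=P['k1']
    x=cv2.undistortPoints(np.array([[[u,v]]],float),K,np.array([k1,0,0,0,0.]))[0,0]
    z=d[int(round(v)),int(round(u))]
    return (np.array(P['cam_to_world'])@[x[0]*z,x[1]*z,z,1])[:3]
E
python3 - <<'E'
from h import *
s,Rm=st(); print(ctrl.finger_overhang)
for c in ['scene','side','wrist']: snap(c,c+'0.png')
for c in ['scene','side']:
  for n in ['tier_choc_mid','tier_plain_mid','tier_jars_mid','card_mid','dock','card_seat','ring_left_mid','ring_right_mid','ring_back_mid']:
    print(c,n,[(np.round(r['centre'],4).tolist(),round(r['conf'],2)) for r in nets.place_of(c,n)][:3])
st()
E
```

```text
pics
t 0.0 p [ 0.2905 -0.5809  0.2325] F [ 0.2 -0.2 -0. ] g 1.001
[[-0.001  0.894  0.447]
 [ 0.002  0.447 -0.894]
 [-1.    -0.    -0.002]]
0.011
scene tier_choc_mid [([0.4474, 0.3464, 0.0454], 0.82)]
scene tier_plain_mid [([0.5966, 0.2989, 0.0433], 0.79)]
scene tier_jars_mid [([0.606, -0.2722, 0.0479], 0.79)]
scene card_mid [([0.5578, 0.1098, 0.0144], 0.74), ([0.4399, -0.3158, 0.0597], 0.59)]
scene dock [([0.556, 0.1126, 0.0115], 0.8)]
scene card_seat [([0.5246, -0.0162, 0.0122], 0.74)]
scene ring_left_mid [([0.5446, 0.4377, 0.0195], 0.73)]
scene ring_right_mid [([0.5379, -0.4344, 0.0191], 0.47), ([0.6042, -0.271, 0.0456], 0.2)]
scene ring_back_mid [([0.7342, 0.0155, 0.0179], 0.67)]
side tier_choc_mid [([0.4477, 0.3481, 0.0439], 0.78)]
side tier_plain_mid [([0.5975, 0.3013, 0.0414], 0.9)]
side tier_jars_mid [([0.6059, -0.2692, 0.0459], 0.87)]
side card_mid [([0.4453, -0.3161, 0.0532], 0.59)]
side dock [([0.5543, 0.1085, 0.0105], 0.56)]
side card_seat [([0.5269, -0.0191, 0.008], 0.82)]
side ring_left_mid [([0.5448, 0.4372, 0.019], 0.73)]
side ring_right_mid [([0.5345, -0.4294, 0.0186], 0.94)]
side ring_back_mid [([0.7345, 0.0142, 0.0142], 0.56)]
t 1.05 p [ 0.2907 -0.5814  0.2336] F [-0.9  0.3  0.1] g 0.997
[[-0.     0.894  0.447]
 [-0.     0.447 -0.894]
 [-1.    -0.     0.   ]]
```

View pics/scene0.png

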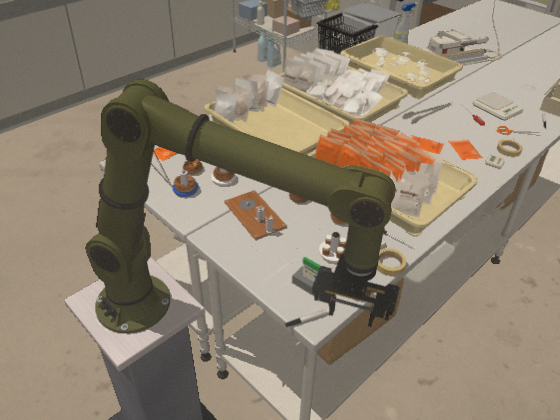

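View pics/side0.png

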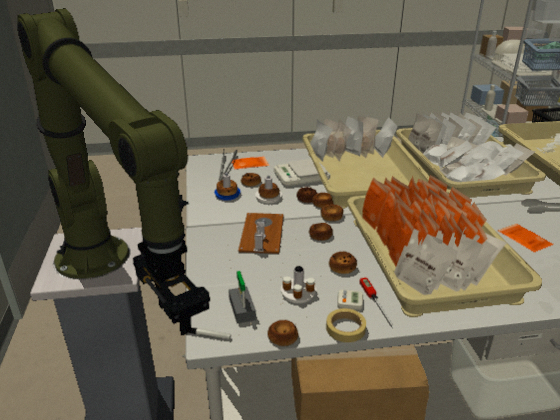

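View pics/wrist0.png

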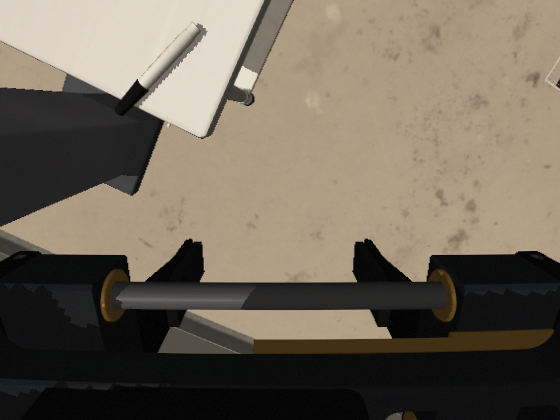

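```bash
python3 - <<'E'
import cv2
a=cv2.imread('pics/side0.png')
cv2.imwrite('pics/c1.png',cv2.resize(a[135:265,200:360],None,fx=5,fy=4.5,interpolation=cv2.INTER_CUBIC)[:600])
cv2.imwrite('pics/c2.png',cv2.resize(a[240:360,190:350],None,fx=5,fy=5,interpolation=cv2.INTER_CUBIC))
a=cv2.imread('pics/scene0.png')
cv2.imwrite('pics/c3.png',cv2.resize(a[130:280,140:360],None,fx=3.6,fy=3.6,interpolation=cv2.INTER_CUBIC))
E
```

```text
(no output)
```

View pics/c1.png

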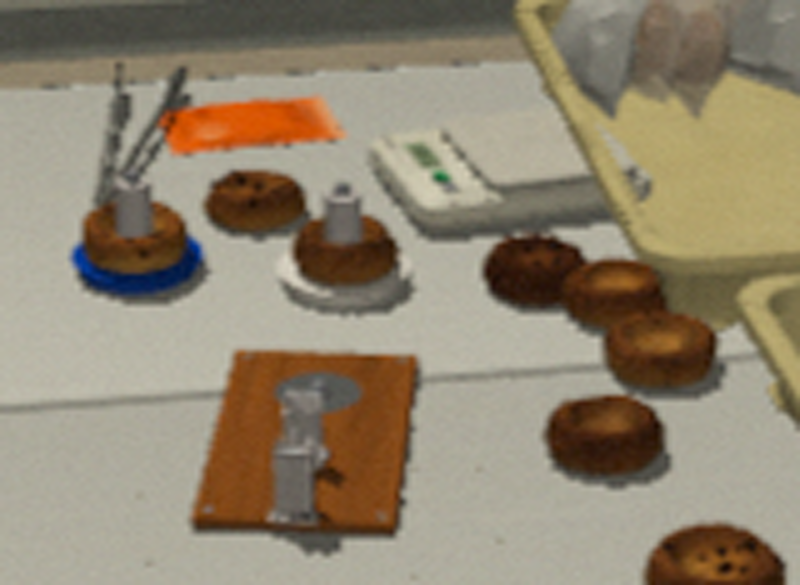

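View pics/c2.png

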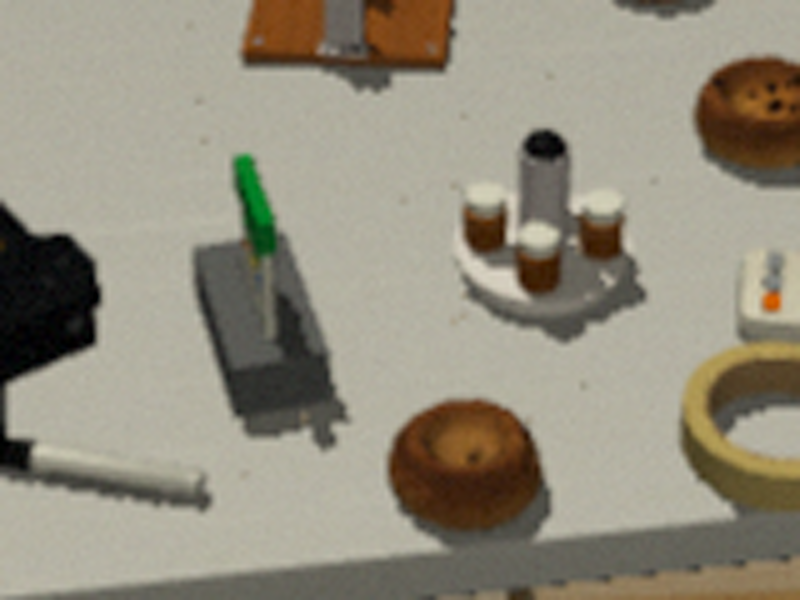

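View pics/c3.png

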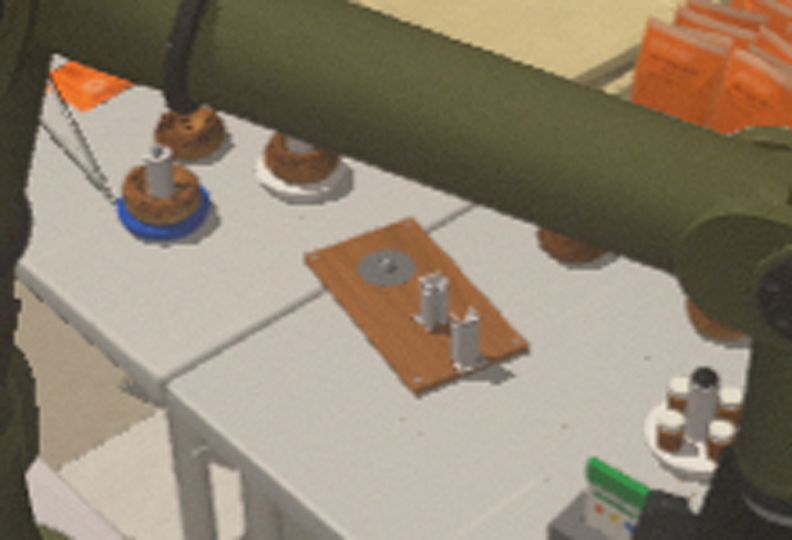

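```bash
python3 -m creep '[{"linear":[-0.05,0.03,-0.02],"twist":[0,0,0],"fingers":-1},{"linear":[-0.05,0.06,-0.04],"twist":[0,0,0],"fingers":-1},{"linear":[-0.05,0.09,-0.06],"twist":[0,0,0],"fingers":-1},{"linear":[-0.05,0.12,-0.08],"twist":[0,0,0],"fingers":-1},{"linear":[-0.05,0.15,-0.10],"twist":[0,0,0],"fingers":-1},{"linear":[-0.05,0.18,-0.12],"twist":[0,0,0],"fingers":-1},{"linear":[-0.05,0.2,-0.14],"twist":[0,0,0],"fingers":-1},{"linear":[-0.05,0.2,-0.14],"twist":[0,0,0],"fingers":-1}]'
python3 - <<'E'
from h import *
st(); P=viewer.camera_params('wrist'); print(np.round(P['cam_to_world'],3)); print(P['K'],P['k1'])
im,d=snap('wrist','w1.png'); np.save('w1.npy',d)
print([(np.round(r['centre'],4).tolist(),round(r['conf'],2)) for r in nets.place_of('wrist','card_mid')][:3])
E
```

```text
time: 1.72
position: [0.4112, -0.3595, 0.2844]
tool_rot: [0.855, 1.396, -0.85]
ft_force: [0.9, 0.3, 0.1]
grip_width: 1.004
t 1.72 p [ 0.4112 -0.3595  0.2844] F [0.9 0.3 0.1] g 1.004
[[ 0.002  0.89   0.457]
 [ 0.002  0.457 -0.89 ]
 [-1.     0.003 -0.001]]
[[ 0.458 -0.851 -0.257  0.483]
 [-0.889 -0.438 -0.132 -0.323]
 [-0.     0.289 -0.957  0.436]
 [ 0.     0.     0.     1.   ]]
[[310.2583678    0.         277.98869368]
 [  0.         310.2583678  205.11930733]
 [  0.           0.           1.        ]] -0.04615446320482151
[([0.4421, -0.3122, 0.0594], 0.97)]
```

View pics/w1.png

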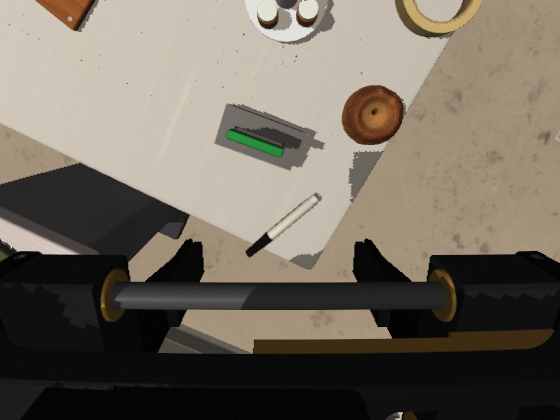

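```bash
cat >> h.py <<'E'
def cloud(cam,d):
    P=viewer.camera_params(cam);K=np.array(P['K'])
    v,u=np.mgrid[0:d.shape[0],0:d.shape[1]]
    x=cv2.undistortPoints(np.stack([u,v],-1).reshape(-1,1,2).astype(float),K,np.array([P['k1'],0,0,0,0.])).reshape(*d.shape,2)
    p=np.dstack([x[...,0]*d,x[...,1]*d,d]); M=np.array(P['cam_to_world'])
    w=p@M[:3,:3].T+M[:3,3]; w[d<=0]=np.nan; return w
E
cat > green.py <<'E'
from h import *
def green(cam='wrist',fn='g.png',zlo=.05):
    im,d=snap(cam,fn); w=cloud(cam,d); i=im.astype(int)
    m=(i[...,1]>i[...,0]+35)&(i[...,1]>i[...,2]+30)
    n,l,stt,_=cv2.connectedComponentsWithStats(m.astype(np.uint8)); k=1+np.argmax(stt[1:,4]); m=(l==k)
    p=w[m]; p=p[np.isfinite(p).all(1)]; p=p[p[:,2]>zlo]
    zt=np.percentile(p[:,2],97); q=p[p[:,2]>zt-0.006]
    (c,s,a)=cv2.minAreaRect((q[:,:2]*1000).astype(np.float32)); 
    e,V=np.linalg.eigh(np.cov(q[:,:2].T)); v=V[:,1]
    print('green n',len(q),'top z',zt,'rect c',np.round(c,1),'size',np.round(s,1),'longdir deg',np.degrees(np.arctan2(v[1],v[0])),'mean',q.mean(0).round(4)); return im,d,w
E
python3 - <<'E'
from green import *
im,d,w=green(fn='w1b.png')
# block top
q=w.reshape(-1,3); b=q[(q[:,2]>.028)&(q[:,2]<.038)&(abs(q[:,0]-.44)<.08)&(abs(q[:,1]+.31)<.08)]
print('block',cv2.minAreaRect((b[:,:2]*1000).astype(np.float32)))
E
```

```text
green n 573 top z 0.10916422759247688 rect c [ 443. -317.] size [10.2 61. ] longdir deg 97.14385048363869 mean [ 0.4432 -0.3169  0.1076]
block ((442.85552978515625, -316.9888916015625), (52.688804626464844, 103.54239654541016), 6.79345178604126)
```

```bash
python3 -m creep '[{"linear":[0.01,0.006,-0.003],"twist":[-7,0,0],"fingers":-1},{"linear":[0.025,0.012,-0.006],"twist":[-14,0,0],"fingers":-1},{"linear":[0.04,0.018,-0.009],"twist":[-21,0,0],"fingers":-1},{"linear":[0.055,0.024,-0.012],"twist":[-28,0,0],"fingers":-1},{"linear":[0.07,0.030,-0.015],"twist":[-35,0,0],"fingers":-1},{"linear":[0.08,0.036,-0.018],"twist":[-42,0,0],"fingers":-1},{"linear":[0.09,0.042,-0.021],"twist":[-49,0,0],"fingers":-1},{"linear":[0.1,0.0477,-0.0233],"twist":[-56,0,0],"fingers":-1}]'
python3 -m creep '[{"linear":[0,0,0],"twist":[-7,0,0],"fingers":-1},{"linear":[0,0,0],"twist":[-14,0,0],"fingers":-1},{"linear":[0,0,0],"twist":[-14,0,0],"fingers":-1}]'
python3 - <<'E'
from green import *
st(); green(fn='w2.png')
E
```

```text
time: 2.53
position: [0.4383, -0.3261, 0.1827]
tool_rot: [0.1, 1.569, -0.1]
ft_force: [0.1, -0.1, -0.1]
grip_width: 1.0
time: 2.78
position: [0.4382, -0.3263, 0.183]
tool_rot: [-0.09, 1.57, 0.09]
ft_force: [-0.3, -0.6, 0.7]
grip_width: 0.996
t 2.78 p [ 0.4382 -0.3263  0.183 ] F [-0.3 -0.6  0.7] g 0.996
[[-0.001 -0.115  0.993]
 [ 0.     0.993  0.115]
 [-1.     0.    -0.001]]
green n 918 top z 0.10952841995322837 rect c [ 444.  -315.2] size [ 8.7 61. ] longdir deg 96.80052598096665 mean [ 0.4437 -0.3138  0.1083]
```

View pics/w2.png

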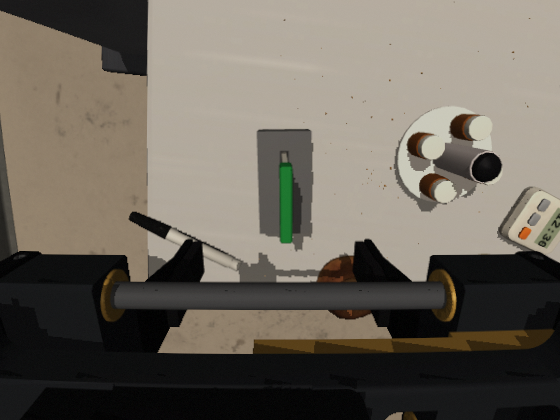

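```bash
python3 -m creep '[{"linear":[0.01,0.0093,0.0066],"twist":[0,0,0],"fingers":-1},{"linear":[0.025,0.0093,0.0066],"twist":[0,0,0],"fingers":-1},{"linear":[0.045,0.0093,0.0066],"twist":[0,0,0],"fingers":-1},{"linear":[0.065,0.0093,0.0066],"twist":[0,0,0],"fingers":-1},{"linear":[0.08,0.0093,0.0066],"twist":[0,0,0],"fingers":-1},{"linear":[0.091,0.0093,0.0066],"twist":[0,0,0],"fingers":-1},{"linear":[0.091,0.0093,0.0066],"twist":[0,0,0],"fingers":-1},{"linear":[0.091,0.0093,0.0066],"twist":[0,0,0],"fingers":0.3}]' 20
python3 - <<'E'
from h import *
st(); snap('wrist','w3.png')
E
```

```text
time: 3.5
position: [0.4447, -0.3141, 0.0921]
tool_rot: [-0.089, 1.57, 0.09]
ft_force: [1.4, -0.7, -0.4]
grip_width: 0.975
t 3.5 p [ 0.4447 -0.3141  0.0921] F [ 1.4 -0.7 -0.4] g 0.975
[[-0.001 -0.113  0.994]
 [ 0.001  0.994  0.113]
 [-1.     0.001 -0.001]]
```

View pics/w3.png

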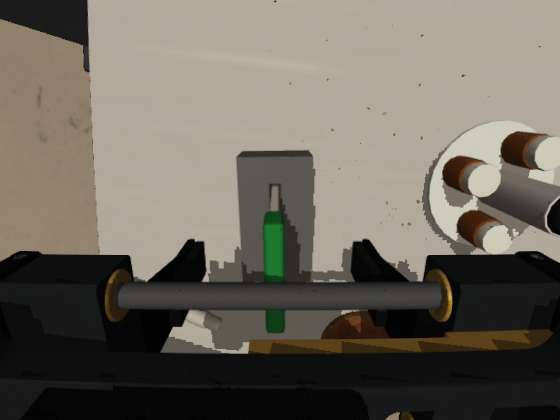

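```bash
python3 -m creep '[{"linear":[0,0,0],"twist":[0,0,0],"fingers":1},{"linear":[0,0,0],"twist":[0,0,0],"fingers":1},{"linear":[0,0,0],"twist":[0,0,0],"fingers":1},{"linear":[0,0,0],"twist":[0,0,0],"fingers":1},{"linear":[0,0,0],"twist":[0,0,0],"fingers":1},{"linear":[0,0,0],"twist":[0,0,0],"fingers":1},{"linear":[0,0,0],"twist":[0,0,0],"fingers":1},{"linear":[0,0,0],"twist":[0,0,0],"fingers":1}]' 20
python3 -m creep '[{"linear":[0,0,0],"twist":[0,0,0],"fingers":1},{"linear":[-0.005,0,0],"twist":[0,0,0],"fingers":1},{"linear":[-0.01,0,0],"twist":[0,0,0],"fingers":1},{"linear":[-0.025,0,0],"twist":[0,0,0],"fingers":1},{"linear":[-0.045,0,0],"twist":[0,0,0],"fingers":1},{"linear":[-0.07,0,0],"twist":[0,0,0],"fingers":1},{"linear":[-0.1,0,0],"twist":[0,0,0],"fingers":1},{"linear":[-0.12,0,0],"twist":[0,0,0],"fingers":1}]'
python3 - <<'E'
from h import *
s,_=st(); print(np.round(s['joint_positions'],2)); snap('wrist','w4.png'); snap('side','s4.png')
a=cv2.imread('pics/side0.png')
E
```

```text
time: 4.22
position: [0.4447, -0.3145, 0.0926]
tool_rot: [-0.09, 1.569, 0.09]
ft_force: [-0.4, -0.0, -0.4]
grip_width: 0.359
time: 4.88
position: [0.4455, -0.3148, 0.2158]
tool_rot: [-0.092, 1.567, 0.089]
ft_force: [0.7, -0.3, -0.5]
grip_width: 0.115
t 4.88 p [ 0.4455 -0.3148  0.2158] F [ 0.7 -0.3 -0.5] g 0.115
[[ 0.002 -0.115  0.993]
 [-0.002  0.993  0.115]
 [-1.    -0.002  0.002]]
[ 0.89  0.12 -0.34  1.73  0.04  1.29  0.65]
```

View pics/w4.png

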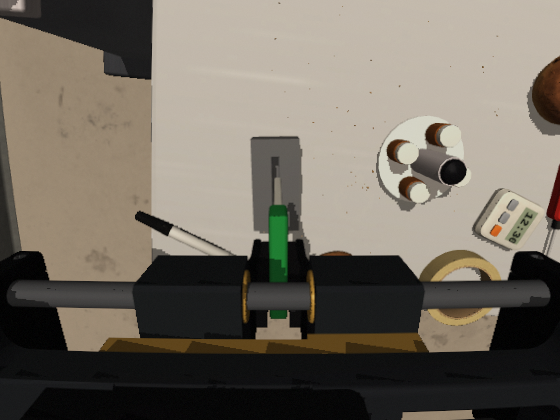

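View pics/s4.png

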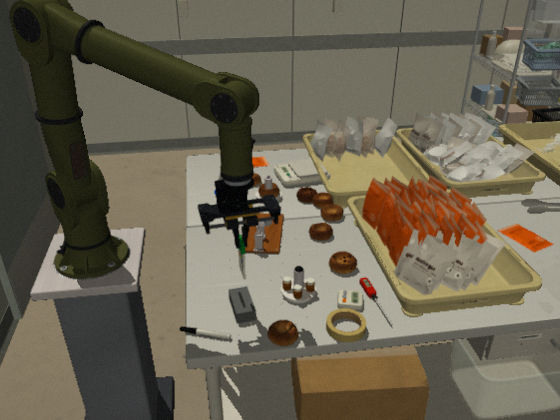

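```bash
python3 -m creep '[{"linear":[-0.01,0.025,0.012],"twist":[2.5,0,0],"fingers":1},{"linear":[-0.025,0.05,0.024],"twist":[5,0,0],"fingers":1},{"linear":[-0.025,0.08,0.036],"twist":[7.5,0,0],"fingers":1},{"linear":[-0.025,0.11,0.05],"twist":[10,0,0],"fingers":1},{"linear":[-0.025,0.14,0.065],"twist":[13,0,0],"fingers":1},{"linear":[-0.025,0.17,0.08],"twist":[16,0,0],"fingers":1},{"linear":[-0.025,0.19,0.09],"twist":[19,0,0],"fingers":1},{"linear":[-0.025,0.205,0.094],"twist":[19.4,0,0],"fingers":1}]'
python3 -m creep '[{"linear":[0,0,0],"twist":[0,0,0],"fingers":1},{"linear":[0,0,0],"twist":[0,0,0],"fingers":1}]'
python3 - <<'E'
from green import *
s,_=st(); im,d,w=green(fn='w5.png'); np.save('w5.npy',w)
for n in ['card_seat','dock','card_mid']:
  print(n,[(np.round(r['centre'],4).tolist(),round(r['conf'],2)) for r in nets.place_of('wrist',n)][:3])
im,d=snap('side','s5.png'); np.save('s5.npy',cloud('side',d))
print([(np.round(r['centre'],4).tolist(),round(r['conf'],2)) for r in nets.place_of('side','card_mid')][:3])
q=w.reshape(-1,3); b=q[(q[:,2]>.05)&(q[:,2]<.075)&(abs(q[:,0]-.526)<.06)&(abs(q[:,1]+.018)<.06)]
print(len(b),b.mean(0),cv2.minAreaRect((b[:,:2]*1000).astype(np.float32)))
E
```

```text
time: 5.65
position: [0.5153, -0.0965, 0.2371]
tool_rot: [0.175, 1.564, -0.173]
ft_force: [-0.3, -0.2, 0.3]
grip_width: 0.112
time: 5.82
position: [0.5143, -0.0995, 0.2371]
tool_rot: [0.173, 1.565, -0.174]
ft_force: [0.5, -0.8, -0.9]
grip_width: 0.111
t 5.82 p [ 0.5143 -0.0995  0.2371] F [ 0.5 -0.8 -0.9] g 0.111
[[-0.001  0.22   0.976]
 [-0.     0.976 -0.22 ]
 [-1.    -0.001 -0.001]]
green n 1210 top z 0.2428185116999325 rect c [517.6 -89.9] size [37.7  9.4] longdir deg 77.5680163022901 mean [ 0.5179 -0.0884  0.2416]
card_seat [([0.5288, -0.0122, 0.0126], 0.85)]
dock []
card_mid []
[([0.5154, -0.1049, 0.1867], 0.56)]
709 [ 0.52887207 -0.01384713  0.06192488] ((528.0887451171875, -16.79083251953125), (78.1324234008789, 22.44809913635254), 77.66341400146484)
```

View pics/w5.png

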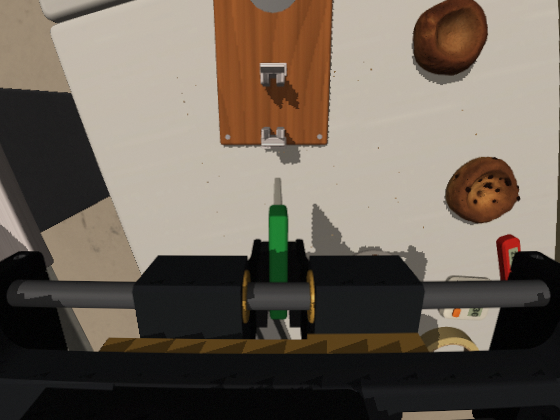

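View pics/s5.png

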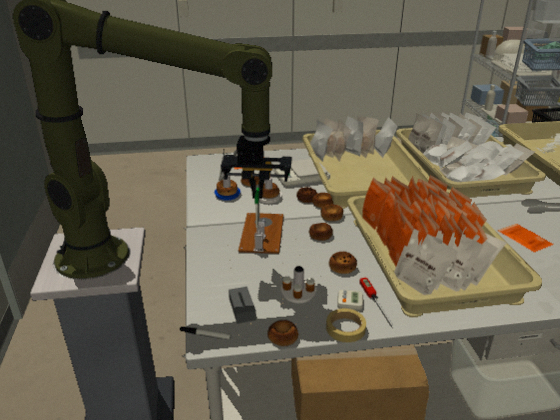

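```bash
python3 - <<'E'
from h import *
w=np.load('w5.npy'); im=cv2.imread('pics/w5.png')[:,:,::-1].astype(int)
s,Rm=st(); t=np.array(s['position'])
m=(im[...,1]>im[...,0]+35)&(im[...,1]>im[...,2]+30)
l=(w[m]-t)@Rm; ok=np.isfinite(l).all(1)&(abs(l[:,2])<.012)&(abs(l[:,1])<.06); l=l[ok]
for a in np.arange(-.04,.045,.005):
    k=(l[:,1]>a)&(l[:,1]<a+.005)
    if k.sum()>4: print(round(a,3),k.sum(),'x range',np.percentile(l[k,0],[3,50,97]).round(4),'z',np.percentile(l[k,2],[3,97]).round(4))
# guide tops in local board frame
a=np.radians(-12.5);ex=np.array([np.cos(a),np.sin(a)]);ey=np.array([-ex[1],ex[0]])
q=w.reshape(-1,3);c=np.array([.528,-.0165])
L=np.c_[(q[:,:2]-c)@ex,(q[:,:2]-c)@ey,q[:,2]]
b=L[(abs(L[:,0])<.03)&(abs(L[:,1])<.06)&(L[:,2]>.02)&(L[:,2]<.08)]
for zz in [(.05,.06),(.06,.064),(.064,.068)]:
  for sgn in (1,-1):
    k=(b[:,2]>zz[0])&(b[:,2]<zz[1])&(b[:,1]*sgn>0); 
    if k.sum()>5: print(zz,sgn,k.sum(),'x',np.percentile(b[k,0],[1,50,99]).round(4),'y',np.percentile(b[k,1],[1,50,99]).round(4))
g=cv2.resize(cv2.imread('pics/w5.png')[50:160,215:335],None,fx=5,fy=5,interpolation=cv2.INTER_CUBIC);cv2.imwrite('pics/g5.png',g)
W=np.load('s5.npy'); si=cv2.imread('pics/s5.png')
cv2.imwrite('pics/s5c.png',cv2.resize(si[150:270,200:320],None,fx=5,fy=5,interpolation=cv2.INTER_CUBIC))
E
```

```text
t 6.12 p [ 0.5143 -0.1014  0.2374] F [ 0.1  0.1 -0.3] g 0.114
[[-0.     0.224  0.975]
 [-0.     0.975 -0.224]
 [-1.    -0.    -0.   ]]
-0.035 8 x range [-0.0043 -0.0039 -0.0034] z [-0.002   0.0035]
-0.03 109 x range [-0.0053 -0.0045 -0.0035] z [-0.0032  0.0047]
-0.01 46 x range [-0.0051 -0.0041 -0.0028] z [-0.0037  0.005 ]
-0.005 139 x range [-0.0053 -0.0043 -0.0031] z [-0.0036  0.0049]
-0.0 137 x range [-0.0054 -0.0043 -0.0033] z [-0.0036  0.0049]
0.005 154 x range [-0.0056 -0.0044 -0.0033] z [-0.0036  0.0048]
0.01 163 x range [-0.0055 -0.0045 -0.0031] z [-0.004   0.0053]
0.015 162 x range [-0.0055 -0.0043 -0.0031] z [-0.004   0.0047]
0.02 179 x range [-0.0053 -0.0043 -0.003 ] z [-0.004   0.0052]
0.025 212 x range [-0.0055 -0.004   0.012 ] z [-0.004   0.0051]
0.03 148 x range [-0.0038  0.0041  0.015 ] z [-0.0032  0.0037]
(0.05, 0.06) 1 112 x [-0.0105 -0.0011  0.0113] y [0.0217 0.0312 0.0336]
(0.05, 0.06) -1 103 x [-0.0107 -0.0003  0.0113] y [-0.0346 -0.0327 -0.0233]
(0.06, 0.064) 1 118 x [-0.0104  0.001   0.0112] y [0.0214 0.0336 0.0388]
(0.06, 0.064) -1 96 x [-0.0106  0.0008  0.0112] y [-0.0374 -0.0352 -0.0232]
(0.064, 0.068) 1 160 x [-0.0106  0.0001  0.0112] y [0.022  0.0357 0.0386]
(0.064, 0.068) -1 120 x [-0.0105 -0.0002  0.0111] y [-0.0392 -0.0365 -0.0239]
```

View pics/g5.png

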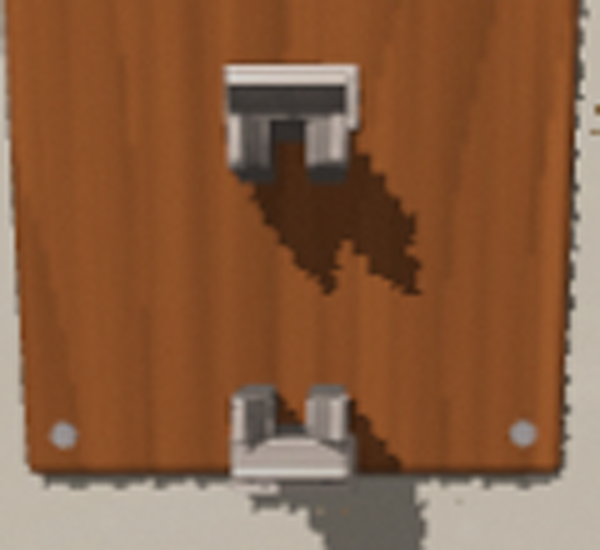

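View pics/s5c.png

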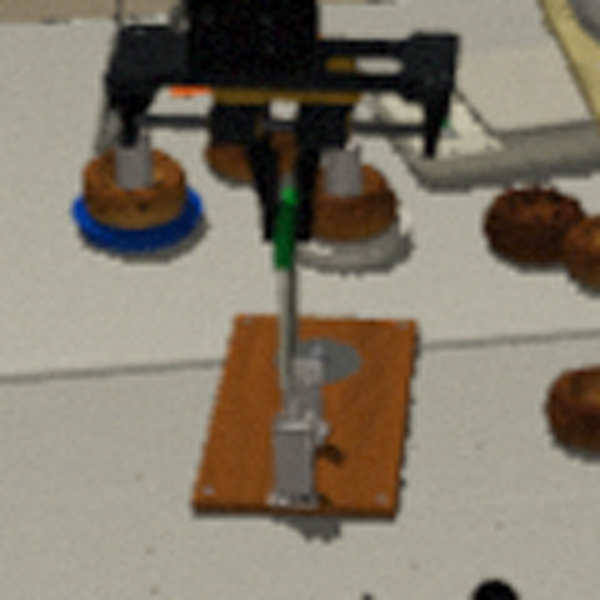

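```bash
python3 -m creep '[{"linear":[0,0.02,-0.001],"twist":[0,0,0],"fingers":1},{"linear":[0,0.04,-0.003],"twist":[0,0,0],"fingers":1},{"linear":[0,0.06,-0.0055],"twist":[0,0,0],"fingers":1},{"linear":[0.01,0.075,-0.0055],"twist":[0,0,0],"fingers":1},{"linear":[0.03,0.0862,-0.0055],"twist":[0,0,0],"fingers":1},{"linear":[0.05,0.0862,-0.0055],"twist":[0,0,0],"fingers":1},{"linear":[0.055,0.0862,-0.0055],"twist":[0,0,0],"fingers":1},{"linear":[0.055,0.0862,-0.0055],"twist":[0,0,0],"fingers":1}]'
python3 -m creep '[{"linear":[0,0,0],"twist":[0,0,0],"fingers":1},{"linear":[0,0,0],"twist":[0,0,0],"fingers":1}]'
python3 - <<'E'
from h import *
s,Rm=st(); im,d=snap('wrist','w6.png'); w=cloud('wrist',d); np.save('w6.npy',w)
im,d=snap('side','s6.png')
si=cv2.imread('pics/s6.png')
cv2.imwrite('pics/s6c.png',cv2.resize(si[150:270,200:320],None,fx=5,fy=5,interpolation=cv2.INTER_CUBIC))
E
```

```text
time: 6.78
position: [0.5271, -0.0157, 0.1809]
tool_rot: [0.176, 1.567, -0.177]
ft_force: [-0.4, 0.5, -0.1]
grip_width: 0.112
time: 6.95
position: [0.5292, -0.0156, 0.1838]
tool_rot: [0.177, 1.562, -0.177]
ft_force: [-0.6, 0.5, -0.5]
grip_width: 0.111
t 6.95 p [ 0.5292 -0.0156  0.1838] F [-0.6  0.5 -0.5] g 0.111
[[ 0.002  0.223  0.975]
 [-0.     0.975 -0.223]
 [-1.     0.     0.002]]
```

View pics/w6.png

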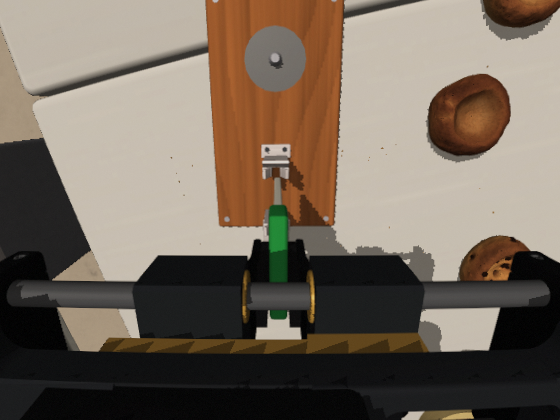

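View pics/s6c.png

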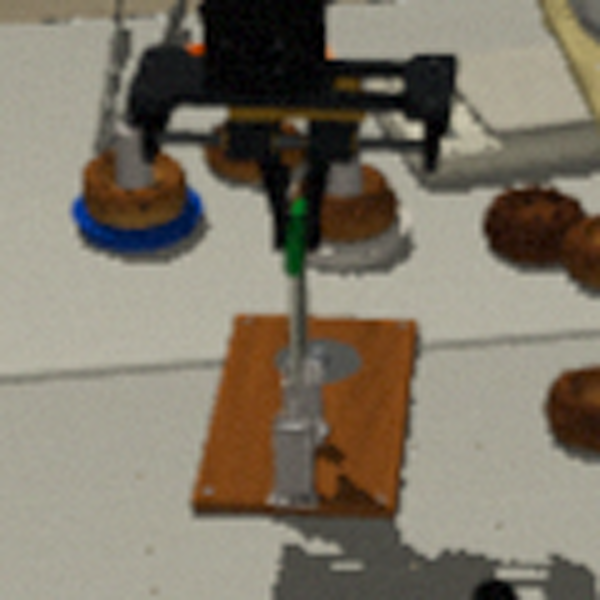

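```bash
python3 - <<'E'
from h import *
w=np.load('w6.npy'); s,Rm=st()
Rm=R.from_rotvec([0.1755,1.561,-0.1755]).as_matrix()
t=np.array([.5282,-.0156,.1825])
L=((w-t)@Rm)
a=w[...,2]
def rg(m,n):
    l=L[m]; l=l[np.isfinite(l).all(1)]; print(n,len(l),'z(jaw)',np.percentile(l[:,2],[2,98]).round(4),(np.percentile(l[:,2],2)+np.percentile(l[:,2],98))/2,'y',np.percentile(l[:,1],[2,98]).round(4),'x',np.percentile(l[:,0],[2,50,98]).round(4))
Y=L[...,1];Z=L[...,2]
rg((a>.063)&(a<.07)&(Y>.03)&(Y<.045)&(abs(Z)<.02),'far guide top')
rg((a>.18)&(a<.195)&(abs(Y)<.035)&(abs(Z)<.01),'header')
rg((a>.09)&(a<.15)&(abs(Y)<.035)&(abs(Z)<.006),'plate')
rg((a>.015)&(a<.025)&(Y>.1)&(Y<.16)&(abs(Z)<.02),'spigot')
print(np.nanmedian(w[(a>.015)&(a<.025)&(Y>.1)&(Y<.16)&(abs(Z)<.02)],axis=0))
rg((a>.006)&(a<.013)&(Y>.1)&(Y<.125)&(abs(Z)<.1),'board')
cv2.imwrite('pics/g6.png',cv2.resize(cv2.imread('pics/w6.png')[20:240,200:350],None,fx=4,fy=2.7,interpolation=cv2.INTER_CUBIC))
E
```

```text
t 7.05 p [ 0.5292 -0.0154  0.1838] F [-0.1 -0.  -1. ] g 0.114
[[ 0.002  0.223  0.975]
 [-0.     0.975 -0.223]
 [-1.     0.     0.002]]
far guide top 116 z(jaw) [-0.0112  0.0105] -0.0003371762159909081 y [0.0301 0.0388] x [0.1155 0.117  0.1191]
header 1741 z(jaw) [-0.0085  0.0084] -7.783565153440808e-05 y [-0.029   0.0302] x [-0.0109 -0.0059  0.0006]
plate 136 z(jaw) [-0.0012  0.0035] 0.001145860203350124 y [0.0281 0.0295] x [0.0334 0.0576 0.0914]
spigot 118 z(jaw) [-0.0054  0.004 ] -0.0007070487038182143 y [0.1239 0.1343] x [0.1621 0.1642 0.1673]
[0.55635008 0.11014984 0.0183174 ]
board 3532 z(jaw) [-0.0629  0.0611] -0.000914919761831539 y [0.1007 0.1247] x [0.1706 0.1722 0.1739]
```

View pics/g6.png

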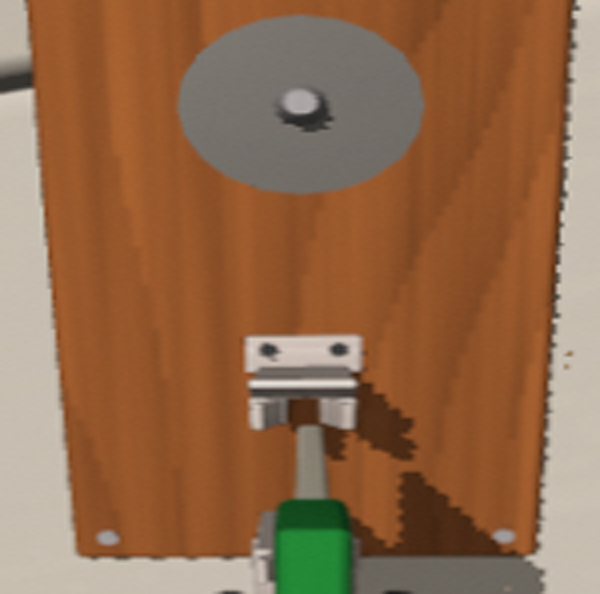

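```bash
python3 -m creep '[{"linear":[0,0,-0.0013],"twist":[0,0,0],"fingers":1},{"linear":[0.01,0,-0.0013],"twist":[0,0,0],"fingers":1},{"linear":[0.018,0,-0.0013],"twist":[0,0,0],"fingers":1},{"linear":[0.024,0,-0.0013],"twist":[0,0,0],"fingers":1},{"linear":[0.030,0,-0.0013],"twist":[0,0,0],"fingers":1},{"linear":[0.036,0,-0.0013],"twist":[0,0,0],"fingers":1},{"linear":[0.042,0,-0.0013],"twist":[0,0,0],"fingers":1},{"linear":[0.042,0,-0.0013],"twist":[0,0,0],"fingers":1}]'
python3 - <<'E'
from h import *
s,Rm=st(); im,d=snap('wrist','w7.png')
cv2.imwrite('pics/g7.png',cv2.resize(cv2.imread('pics/w7.png')[100:340,200:350],None,fx=4,fy=2.5,interpolation=cv2.INTER_CUBIC))
E
```

```text
time: 7.72
position: [0.5266, -0.0146, 0.139]
tool_rot: [0.176, 1.565, -0.176]
ft_force: [1.3, -0.4, -1.5]
grip_width: 0.113
t 7.72 p [ 0.5266 -0.0146  0.139 ] F [ 1.3 -0.4 -1.5] g 0.113
[[-0.002  0.222  0.975]
 [ 0.     0.975 -0.222]
 [-1.    -0.    -0.002]]
```

View pics/g7.png

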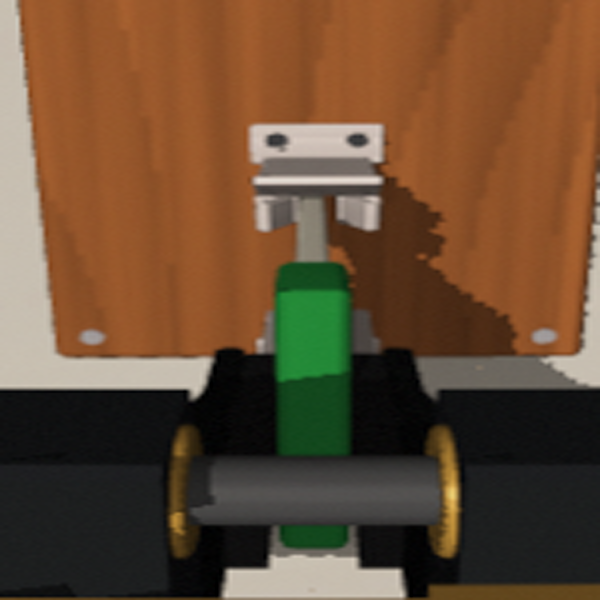

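```bash
python3 -m creep '[{"linear":[0.006,0,0],"twist":[0,0,0],"fingers":1},{"linear":[0.012,0,0],"twist":[0,0,0],"fingers":1},{"linear":[0.018,0,0],"twist":[0,0,0],"fingers":1},{"linear":[0.024,0,0],"twist":[0,0,0],"fingers":1},{"linear":[0.029,0,0],"twist":[0,0,0],"fingers":1},{"linear":[0.029,0,0],"twist":[0,0,0],"fingers":1}]'
python3 - <<'E'
from green import *
s,Rm=st(); green(fn='w8.png')
cv2.imwrite('pics/g8.png',cv2.resize(cv2.imread('pics/w8.png')[100:340,200:350],None,fx=4,fy=2.5,interpolation=cv2.INTER_CUBIC))
E
```

```text
time: 8.27
position: [0.5266, -0.0146, 0.1102]
tool_rot: [0.176, 1.565, -0.176]
ft_force: [0.7, -0.7, -0.9]
grip_width: 0.112
t 8.27 p [ 0.5266 -0.0146  0.1102] F [ 0.7 -0.7 -0.9] g 0.112
[[-0.001  0.222  0.975]
 [ 0.     0.975 -0.222]
 [-1.    -0.    -0.001]]
green n 1204 top z 0.11652588576223039 rect c [530.3  -3.7] size [37.8  9.4] longdir deg 77.5875589155831 mean [ 0.5306 -0.002   0.1153]
```

View pics/g8.png

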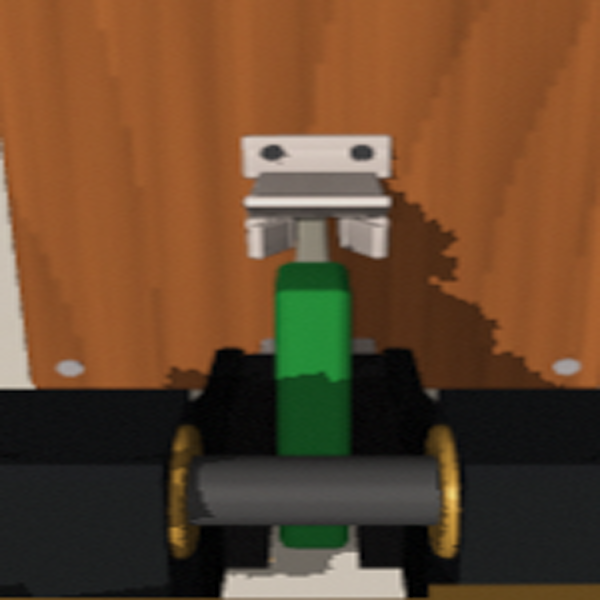

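```bash
python3 -m creep '[{"linear":[0.003,0,0],"twist":[0,0,0],"fingers":1},{"linear":[0.0055,0,0],"twist":[0,0,0],"fingers":1},{"linear":[0.0055,0,0],"twist":[0,0,0],"fingers":1}]'
python3 -m creep '[{"linear":[0,0,0],"twist":[0,0,0],"fingers":0.6},{"linear":[0,0,0],"twist":[0,0,0],"fingers":0.6},{"linear":[0,0,0],"twist":[0,0,0],"fingers":0.2},{"linear":[0,0,0],"twist":[0,0,0],"fingers":0.2},{"linear":[0,0,0],"twist":[0,0,0],"fingers":0.2},{"linear":[0,0,0],"twist":[0,0,0],"fingers":0.2},{"linear":[0,0,0],"twist":[0,0,0],"fingers":0.2}]'
python3 - <<'E'
from green import *
s,Rm=st(); green(fn='w9.png'); snap('side','s9.png')
cv2.imwrite('pics/s9c.png',cv2.resize(cv2.imread('pics/s9.png')[150:270,200:320],None,fx=5,fy=5,interpolation=cv2.INTER_CUBIC))
E
```

```text
time: 8.57
position: [0.5269, -0.0145, 0.1056]
tool_rot: [0.176, 1.564, -0.176]
ft_force: [-0.7, 0.4, -0.4]
grip_width: 0.114
time: 9.15
position: [0.5271, -0.0145, 0.1061]
tool_rot: [0.176, 1.564, -0.176]
ft_force: [0.1, 0.1, 0.8]
grip_width: 0.387
t 9.15 p [ 0.5271 -0.0145  0.1061] F [0.1 0.1 0.8] g 0.387
[[ 0.     0.222  0.975]
 [-0.     0.975 -0.222]
 [-1.    -0.     0.   ]]
green n 1219 top z 0.11110782312529956 rect c [530.6  -4.2] size [38.6  9.3] longdir deg 77.38898296786209 mean [ 0.531  -0.0028  0.1098]
```

View pics/w9.png

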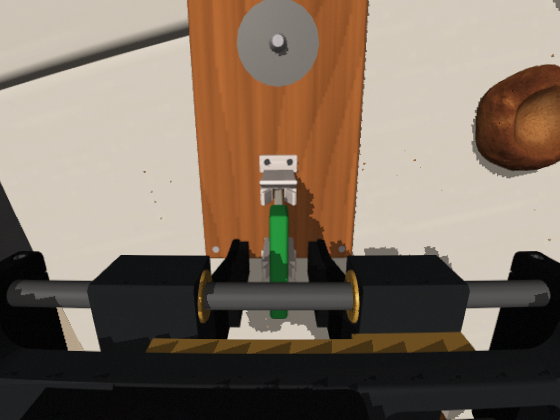

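View pics/s9c.png

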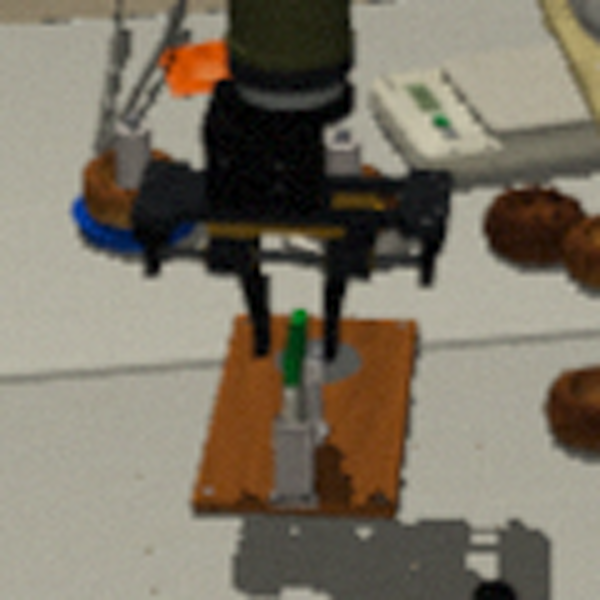

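```bash
python3 -m creep '[{"linear":[-0.02,0,0],"twist":[0,0,0],"fingers":-0.3},{"linear":[-0.05,0,0],"twist":[0,0,0],"fingers":-1},{"linear":[-0.09,0,0],"twist":[0,0,0],"fingers":-1},{"linear":[-0.13,0.02,-0.01],"twist":[0,0,0],"fingers":-1},{"linear":[-0.16,0.05,-0.03],"twist":[0,0,0],"fingers":-1},{"linear":[-0.16,0.08,-0.05],"twist":[0,0,0],"fingers":-1},{"linear":[-0.16,0.11,-0.07],"twist":[0,0,0],"fingers":-1},{"linear":[-0.16,0.14,-0.09],"twist":[0,0,0],"fingers":-1}]'
python3 -m creep '[{"linear":[0,0.03,-0.02],"twist":[0,0,0],"fingers":-1},{"linear":[0,0.06,-0.04],"twist":[0,0,0],"fingers":-1},{"linear":[0,0.08,-0.055],"twist":[0,0,0],"fingers":-1},{"linear":[0,0.1,-0.063],"twist":[0,0,0],"fingers":-1},{"linear":[0,0.1,-0.063],"twist":[0,0,0],"fingers":-1},{"linear":[0,0.1,-0.063],"twist":[0,0,0],"fingers":-1}]'
python3 - <<'E'
from green import *
s,Rm=st();im,d=snap('wrist','w10.png'); np.save('w10.npy',cloud('wrist',d)); print(np.round(s['joint_positions'],2))
for n in ['tier_choc_mid','tier_plain_mid']:
  print(n,[(np.round(r['centre'],4).tolist(),round(r['conf'],2)) for r in nets.place_of('wrist',n)][:3])
E
```

```text
time: 9.92
position: [0.47, 0.144, 0.2673]
tool_rot: [0.176, 1.561, -0.175]
ft_force: [0.8, 0.4, 0.2]
grip_width: 0.918
time: 10.42
position: [0.4307, 0.2545, 0.2661]
tool_rot: [0.173, 1.564, -0.173]
ft_force: [0.5, -1.0, -0.7]
grip_width: 1.002
t 10.42 p [0.4307 0.2545 0.2661] F [ 0.5 -1.  -0.7] g 1.002
[[ 0.     0.219  0.976]
 [-0.     0.976 -0.219]
 [-1.    -0.     0.   ]]
[ 0.27  0.02 -0.86  1.74  0.02  1.39 -0.81]
tier_choc_mid [([0.4458, 0.344, 0.0453], 0.81)]
tier_plain_mid [([0.5988, 0.3013, 0.0513], 0.86)]
```

View pics/w10.png

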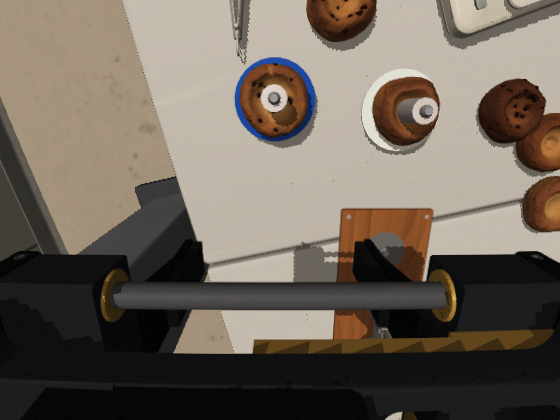

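```bash
cat >> h.py <<'E'
def stem(w,c,zlo=.075,zhi=.097,r=.03):
    q=w.reshape(-1,3); q=q[np.isfinite(q).all(1)]
    k=(np.hypot(q[:,0]-c[0],q[:,1]-c[1])<r)&(q[:,2]>zlo)&(q[:,2]<zhi); q=q[k]
    (cc,rad)=cv2.minEnclosingCircle((q[:,:2]*1000).astype(np.float32))
    t=q[q[:,2]>q[:,2].max()-.014]; tz=np.median(q[:,2])
    top=q[(q[:,2]>tz-.003)]
    (c2,r2)=cv2.minEnclosingCircle((top[:,:2]*1000).astype(np.float32))
    print('stem n',len(q),'circ',np.round(cc,1),round(rad,1),'| top circ',np.round(c2,1),round(r2,1),'z pct',np.percentile(q[:,2],[5,50,98]).round(4),'mean',top.mean(0).round(4))
E
python3 - <<'E'
from h import *
w=np.load('w10.npy')
stem(w,[.446,.346]);stem(w,[.598,.301])
q=w.reshape(-1,3);k=(abs(q[:,2]-.0185)<.004)&(np.hypot(q[:,0]-.556,q[:,1]-.11)<.015);print(k.sum(),q[k].mean(0) if k.any() else'')
E
```

```text
stem n 564 circ [448.6 344.8] 13.7 | top circ [448.6 344.8] 13.7 z pct [0.0811 0.0826 0.092 ] mean [0.4487 0.3447 0.0839]
stem n 623 circ [600.1 298.6] 14.3 | top circ [600.2 298.6] 14.3 z pct [0.0784 0.0827 0.092 ] mean [0.599  0.2987 0.0841]
55 [0.55649333 0.11078074 0.01757406]
```

```bash
python3 -m creep '[{"linear":[0.02,0.025,-0.001],"twist":[0,0,0],"fingers":-1},{"linear":[0.04,0.05,-0.0024],"twist":[0,0,0],"fingers":-1},{"linear":[0.06,0.075,-0.0024],"twist":[0,0,0],"fingers":-1},{"linear":[0.08,0.092,-0.0024],"twist":[0,0,0],"fingers":-1},{"linear":[0.1,0.092,-0.0024],"twist":[0,0,0],"fingers":-1},{"linear":[0.11,0.092,-0.0024],"twist":[0,0,0],"fingers":-1},{"linear":[0.11,0.092,-0.0024],"twist":[0,0,0],"fingers":-1},{"linear":[0.11,0.092,-0.0024],"twist":[0,0,0],"fingers":-1}]' 30
python3 - <<'E'
from h import *
s,Rm=st();im,d=snap('wrist','w11.png'); w=cloud('wrist',d); stem(w,[.4486,.3448])
E
```

```text
time: 11.23
position: [0.45, 0.3422, 0.1559]
tool_rot: [0.177, 1.564, -0.178]
ft_force: [0.1, 0.2, 0.7]
grip_width: 0.999
t 11.23 p [0.45   0.3422 0.1559] F [0.1 0.2 0.7] g 0.999
[[-0.     0.224  0.975]
 [-0.001  0.975 -0.224]
 [-1.    -0.001 -0.   ]]
stem n 1039 circ [447.7 346.6] 14.1 | top circ [447.7 346.6] 14.1 z pct [0.0798 0.0837 0.0931] mean [0.4481 0.3477 0.0852]
```

View pics/w11.png

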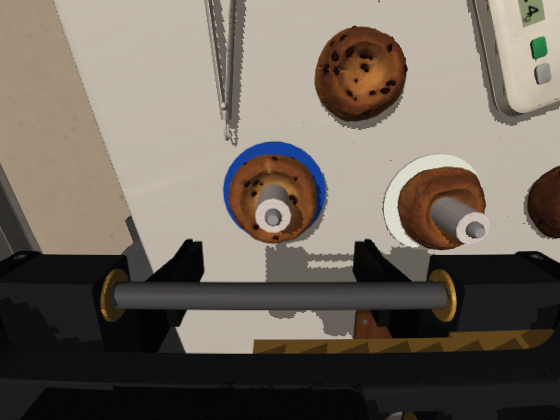

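```bash
python3 -m creep '[{"linear":[0.02,0.0035,-0.0028],"twist":[0,0,0],"fingers":-1},{"linear":[0.045,0.0035,-0.0028],"twist":[0,0,0],"fingers":-1},{"linear":[0.065,0.0035,-0.0028],"twist":[0,0,0],"fingers":-1},{"linear":[0.08,0.0035,-0.0028],"twist":[0,0,0],"fingers":-1},{"linear":[0.09,0.0035,-0.0028],"twist":[0,0,0],"fingers":-1},{"linear":[0.09,0.0035,-0.0028],"twist":[0,0,0],"fingers":0},{"linear":[0.09,0.0035,-0.0028],"twist":[0,0,0],"fingers":1},{"linear":[0.09,0.0035,-0.0028],"twist":[0,0,0],"fingers":1}]' 30
python3 -m creep '[{"linear":[0,0,0],"twist":[0,0,0],"fingers":1},{"linear":[0,0,0],"twist":[0,0,0],"fingers":1},{"linear":[0,0,0],"twist":[0,0,0],"fingers":1},{"linear":[0,0,0],"twist":[0,0,0],"fingers":1},{"linear":[0,0,0],"twist":[0,0,0],"fingers":1},{"linear":[0,0,0],"twist":[0,0,0],"fingers":1},{"linear":[0,0,0],"twist":[0,0,0],"fingers":1},{"linear":[0,0,0],"twist":[0,0,0],"fingers":1}]'
python3 - <<'E'
from h import *
s,Rm=st();im,d=snap('wrist','w12.png')
E
```

```text
time: 11.95
position: [0.4484, 0.3483, 0.0676]
tool_rot: [0.177, 1.561, -0.175]
ft_force: [-0.0, -0.2, 0.2]
grip_width: 0.848
time: 12.62
position: [0.4474, 0.3477, 0.066]
tool_rot: [0.176, 1.564, -0.176]
ft_force: [0.3, 0.6, 0.9]
grip_width: 0.314
t 12.62 p [0.4474 0.3477 0.066 ] F [0.3 0.6 0.9] g 0.314
[[-0.     0.222  0.975]
 [-0.     0.975 -0.222]
 [-1.    -0.    -0.   ]]
```

View pics/w12.png

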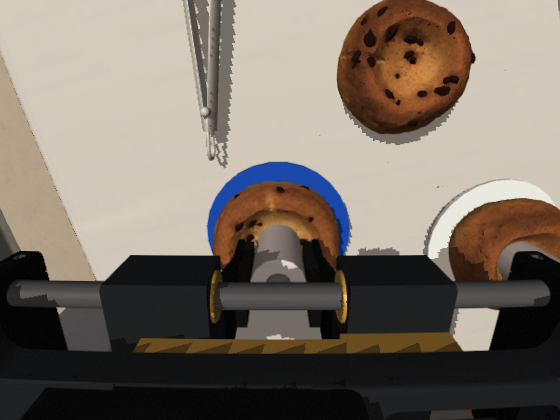

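```bash
python3 -m creep '[{"linear":[-0.005,0,0],"twist":[0,0,0],"fingers":1},{"linear":[-0.02,0,0],"twist":[0,0,0],"fingers":1},{"linear":[-0.045,0,0],"twist":[0,0,0],"fingers":1},{"linear":[-0.075,0,0],"twist":[0,0,0],"fingers":1},{"linear":[-0.1,-0.01,0.01],"twist":[0,0,0],"fingers":1},{"linear":[-0.12,-0.03,0.025],"twist":[0,0,0],"fingers":1},{"linear":[-0.12,-0.055,0.045],"twist":[0,0,0],"fingers":1},{"linear":[-0.12,-0.08,0.065],"twist":[0,0,0],"fingers":1}]'
python3 -m creep '[{"linear":[0,-0.025,0.02],"twist":[0,0,0],"fingers":1},{"linear":[0,-0.05,0.038],"twist":[0,0,0],"fingers":1},{"linear":[0,-0.075,0.056],"twist":[0,0,0],"fingers":1},{"linear":[0,-0.1,0.074],"twist":[0,0,0],"fingers":1},{"linear":[0,-0.117,0.087],"twist":[0,0,0],"fingers":1},{"linear":[0,-0.127,0.094],"twist":[0,0,0],"fingers":1},{"linear":[0,-0.127,0.094],"twist":[0,0,0],"fingers":1},{"linear":[0,-0.127,0.094],"twist":[0,0,0],"fingers":1}]'
cat > plate.py <<'E'
from h import *
from scipy.optimize import least_squares
def plate(fn,kind):
    s,Rm=st(); im,d=snap('wrist',fn); w=cloud('wrist',d); L=(w-np.array(s['position']))@Rm
    i=im.astype(int)
    if kind=='blue': m=(i[...,2]>i[...,0]+40)&(i[...,2]>i[...,1]+20)
    else: m=(i.min(-1)>130)&(i.max(-1)-i.min(-1)<45)
    m&=np.isfinite(L).all(-1)&(np.hypot(L[...,1],L[...,2])<.07)&(L[...,0]>.02)&(L[...,0]<.09)
    p=L[m]; print('plate n',len(p),'x',np.percentile(p[:,0],[5,50,95]).round(4))
    xm=np.median(p[:,0]); p=p[abs(p[:,0]-xm)<.006]
    # outer rim: max radius per angle
    a=np.arctan2(p[:,2],p[:,1]); rim=[]
    for b in np.arange(-np.pi,np.pi,.1):
        k=(a>=b)&(a<b+.1)
        if k.sum()>5:
            q=p[k]; r=np.hypot(q[:,1],q[:,2]); o=r>np.percentile(r,90); rim.append(np.r_[q[o,1].mean(),q[o,2].mean()])
    rim=np.array(rim)
    f=lambda c:np.hypot(rim[:,0]-c[0],rim[:,1]-c[1])-.0495
    r=least_squares(f,[0,0],loss='soft_l1',f_scale=.001); print('plate centre tool y,z',r.x.round(4),'n',len(rim),'res',np.abs(r.fun).mean().round(4),'angles',np.degrees(np.arctan2(rim[:,1],rim[:,0])).round()[[0,-1]])
    # plane tilt
    A=np.c_[p[:,1:],np.ones(len(p))]; c=np.linalg.lstsq(A,p[:,0],rcond=None)[0]; print('tilt',c[:2].round(3))
    return im,d,w
E
python3 - <<'E'
from plate import *
plate('w13.png','blue'); snap('side','s13.png')
E
```

```text
time: 13.33
position: [0.4937, 0.2556, 0.188]
tool_rot: [0.175, 1.561, -0.173]
ft_force: [0.5, 0.3, -1.9]
grip_width: 0.312
time: 14.0
position: [0.556, 0.1114, 0.1859]
tool_rot: [0.177, 1.565, -0.175]
ft_force: [0.3, -0.1, -2.0]
grip_width: 0.311
t 14.0 p [0.556  0.1114 0.1859] F [ 0.3 -0.1 -2. ] g 0.311
[[-0.001  0.222  0.975]
 [ 0.001  0.975 -0.222]
 [-1.     0.001 -0.001]]
plate n 3135 x [0.0498 0.0508 0.0519]
plate centre tool y,z [-0.0006  0.0001] n 38 res 0.0002 angles [-103.  108.]
tilt [-0.001  0.   ]
```

View pics/w13.png

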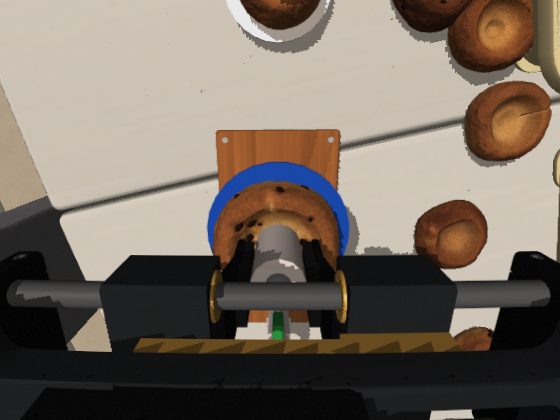

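View pics/s13.png

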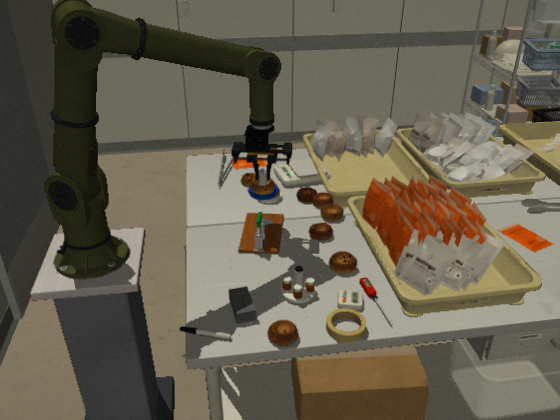

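```bash
python3 -m creep '[{"linear":[0.02,0,0],"twist":[0,0,0],"fingers":1},{"linear":[0.04,0,0],"twist":[0,0,0],"fingers":1},{"linear":[0.06,0,0],"twist":[0,0,0],"fingers":1},{"linear":[0.075,0,0],"twist":[0,0,0],"fingers":1},{"linear":[0.085,0,0],"twist":[0,0,0],"fingers":1},{"linear":[0.09,0,0],"twist":[0,0,0],"fingers":1},{"linear":[0.09,0,0],"twist":[0,0,0],"fingers":1},{"linear":[0.09,0,0],"twist":[0,0,0],"fingers":1}]'
python3 - <<'E'
from plate import *
im,d,w=plate('w14.png','blue'); st()
s,Rm=st(); L=(w-np.array(s['position']))@Rm
# board edges: wood points
i=im.astype(int); m=(i[...,0]>i[...,2]+40)&(L[...,1]>.056)&(L[...,1]<.066)&(w[...,2]<.016)&(abs(L[...,2])<.09)
print(m.sum(),L[m][:,2].min(),L[m][:,2].max())
m=(i[...,0]>i[...,2]+40)&(abs(L[...,2])<.05)&(L[...,1]>.05)&(L[...,1]<.12)&(w[...,2]<.016); print('far edge',np.percentile(L[m][:,1],99.5))
E
```

```text
time: 14.77
position: [0.5567, 0.1115, 0.0967]
tool_rot: [0.175, 1.563, -0.175]
ft_force: [-0.5, -0.3, -1.7]
grip_width: 0.316
t 14.77 p [0.5567 0.1115 0.0967] F [-0.5 -0.3 -1.7] g 0.316
[[ 0.001  0.221  0.975]
 [ 0.     0.975 -0.221]
 [-1.     0.001  0.001]]
plate n 3191 x [0.0495 0.0506 0.0518]
plate centre tool y,z [-0.0019  0.0012] n 38 res 0.0002 angles [-101.  109.]
tilt [ 0.001 -0.   ]
t 14.82 p [0.5571 0.1113 0.097 ] F [-0.3 -0.1 -1.1] g 0.313
[[ 0.002  0.221  0.975]
 [ 0.     0.975 -0.221]
 [-1.     0.001  0.002]]
t 14.82 p [0.5571 0.1113 0.097 ] F [-0.3 -0.1 -1.1] g 0.313
[[ 0.002  0.221  0.975]
 [ 0.     0.975 -0.221]
 [-1.     0.001  0.002]]
1411 -0.06698831292885629 0.06361777211345337
far edge 0.06183635664773768
```

View pics/w14.png

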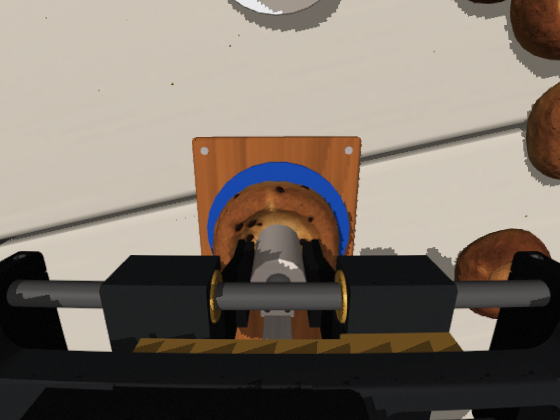

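```bash
python3 -m creep '[{"linear":[0,-0.0007,-0.0013],"twist":[0,0,0],"fingers":1},{"linear":[0.006,-0.0007,-0.0013],"twist":[0,0,0],"fingers":1},{"linear":[0.011,-0.0007,-0.0013],"twist":[0,0,0],"fingers":1},{"linear":[0.015,-0.0007,-0.0013],"twist":[0,0,0],"fingers":1},{"linear":[0.018,-0.0007,-0.0013],"twist":[0,0,0],"fingers":1},{"linear":[0.0195,-0.0007,-0.0013],"twist":[0,0,0],"fingers":1},{"linear":[0.0195,-0.0007,-0.0013],"twist":[0,0,0],"fingers":1}]'
python3 - <<'E'
from plate import *
im,d,w=plate('w15.png','blue')
m=(im[...,2].astype(int)>im[...,0].astype(int)+40); print('plate world z',np.nanmedian(w[m][:,2]))
E
```

```text
time: 15.4
position: [0.5549, 0.1102, 0.0762]
tool_rot: [0.176, 1.564, -0.176]
ft_force: [0.3, 0.1, -1.4]
grip_width: 0.314
t 15.4 p [0.5549 0.1102 0.0762] F [ 0.3  0.1 -1.4] g 0.314
[[-0.001  0.222  0.975]
 [ 0.     0.975 -0.222]
 [-1.    -0.    -0.001]]
plate n 3197 x [0.0498 0.0508 0.0521]
plate centre tool y,z [-0.0018  0.0009] n 38 res 0.0002 angles [-101.  109.]
tilt [ 0.001 -0.001]
plate world z 0.025400376143318804
```

```bash
python3 -m creep '[{"linear":[0,0,0],"twist":[0,0,0],"fingers":0.25},{"linear":[0,0,0],"twist":[0,0,0],"fingers":0.1},{"linear":[0,0,0],"twist":[0,0,0],"fingers":-0.2},{"linear":[0,0,0],"twist":[0,0,0],"fingers":-0.5},{"linear":[0,0,0],"twist":[0,0,0],"fingers":-0.8},{"linear":[0,0,0],"twist":[0,0,0],"fingers":-1},{"linear":[0,0,0],"twist":[0,0,0],"fingers":-1},{"linear":[0,0,0],"twist":[0,0,0],"fingers":-1}]'
python3 -m creep '[{"linear":[-0.02,0,0],"twist":[0,0,0],"fingers":-1},{"linear":[-0.05,0,0],"twist":[0,0,0],"fingers":-1},{"linear":[-0.08,0,0],"twist":[0,0,0],"fingers":-1},{"linear":[-0.11,0,0],"twist":[0,0,0],"fingers":-1},{"linear":[-0.15,0,0],"twist":[0,0,0],"fingers":-1},{"linear":[-0.17,-0.02,0],"twist":[0,0,0],"fingers":-1},{"linear":[-0.17,-0.03,0],"twist":[0,0,0],"fingers":-1},{"linear":[-0.17,-0.03,0],"twist":[0,0,0],"fingers":-1}]'
python3 - <<'E'
from h import *
s,Rm=st();im,d=snap('wrist','w16.png'); w=cloud('wrist',d); stem(w,[.5565,.11],.085,.11)
i=im.astype(int);m=(i[...,2]>i[...,0]+40)&(i[...,2]>i[...,1]+20)&(np.hypot(w[...,0]-.556,w[...,1]-.11)<.06); p=w[m]; p=p[abs(p[:,2]-np.median(p[:,2]))<.005]
print(len(p),p.mean(0),cv2.minEnclosingCircle((p[:,:2]*1000).astype(np.float32)),np.linalg.lstsq(np.c_[p[:,:2],np.ones(len(p))],p[:,2],rcond=None)[0][:2])
stem(w,[.6,.2986])
E
```

```text
time: 16.12
position: [0.555, 0.1102, 0.0766]
tool_rot: [0.176, 1.564, -0.176]
ft_force: [0.0, -0.2, -1.0]
grip_width: 0.817
time: 16.78
position: [0.549, 0.078, 0.2475]
tool_rot: [0.177, 1.561, -0.181]
ft_force: [0.5, -0.6, -0.3]
grip_width: 0.997
t 16.78 p [0.549  0.078  0.2475] F [ 0.5 -0.6 -0.3] g 0.997
[[ 0.002  0.226  0.974]
 [-0.002  0.974 -0.226]
 [-1.    -0.002  0.003]]
stem n 595 circ [553.8 110.1] 13.9 | top circ [553.8 110.1] 13.9 z pct [0.09   0.0915 0.1009] mean [0.5543 0.1103 0.0929]
1188 [0.55954355 0.12615407 0.02363061] ((553.9161987304688, 110.27081298828125), 49.86967468261719) [0.00018612 0.00061798]Traceback (most recent call last):
  File "<stdin>", line 5, in <module>
  File "h.py", line 24, in stem
    t=q[q[:,2]>q[:,2].max()-.014]; tz=np.median(q[:,2])
               ~~~~~~~~~~^^
    return umr_maximum(a, axis, None, out, keepdims, initial, where)
ValueError: zero-size array to reduction operation maximum which has no identity
```

View pics/w16.png

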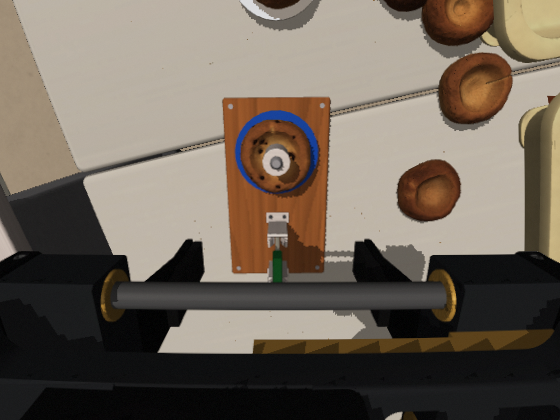

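```bash
python3 -m creep '[{"linear":[0,0.035,0],"twist":[0,0,0],"fingers":-1},{"linear":[0,0.07,0],"twist":[0,0,0],"fingers":-1},{"linear":[0,0.105,0],"twist":[0,0,0],"fingers":-1},{"linear":[0.02,0.14,0.001],"twist":[0,0,0],"fingers":-1},{"linear":[0.04,0.175,0.001],"twist":[0,0,0],"fingers":-1},{"linear":[0.07,0.205,0.001],"twist":[0,0,0],"fingers":-1},{"linear":[0.09,0.226,0.001],"twist":[0,0,0],"fingers":-1},{"linear":[0.09,0.226,0.001],"twist":[0,0,0],"fingers":-1}]'
python3 -m creep '[{"linear":[0,0,0],"twist":[0,0,0],"fingers":-1},{"linear":[0,0,0],"twist":[0,0,0],"fingers":-1}]'
python3 - <<'E'
from h import *
s,Rm=st();im,d=snap('wrist','w17.png'); w=cloud('wrist',d); stem(w,[.6,.2986]); st()
E
```

```text
time: 17.5
position: [0.5939, 0.3065, 0.1484]
tool_rot: [0.169, 1.576, -0.17]
ft_force: [-1.2, -0.9, -1.0]
grip_width: 1.004
time: 17.67
position: [0.599, 0.3009, 0.1556]
tool_rot: [0.175, 1.565, -0.176]
ft_force: [0.2, 0.6, 0.2]
grip_width: 0.998
t 17.67 p [0.599  0.3009 0.1556] F [0.2 0.6 0.2] g 0.998
[[-0.002  0.222  0.975]
 [-0.001  0.975 -0.222]
 [-1.    -0.001 -0.001]]
stem n 1028 circ [599.9 299.6] 14.0 | top circ [599.8 299.5] 13.9 z pct [0.0794 0.0838 0.0931] mean [0.6002 0.3007 0.0853]
t 17.72 p [0.5998 0.3003 0.1566] F [ 0.1 -0.6 -0.6] g 0.999
[[ 0.     0.223  0.975]
 [-0.001  0.975 -0.223]
 [-1.    -0.001  0.   ]]
```

View pics/w17.png

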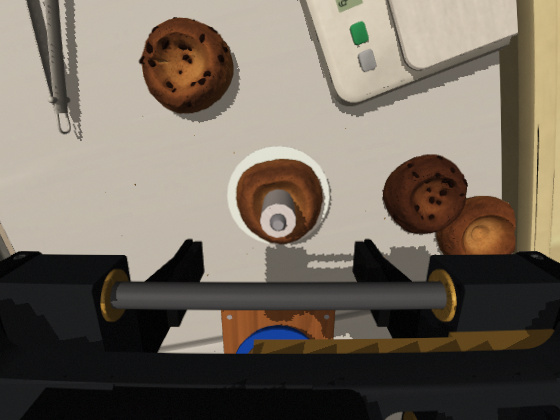

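```bash
python3 -m creep '[{"linear":[0.02,-0.0003,0],"twist":[0,0,0],"fingers":-1},{"linear":[0.045,-0.0003,0],"twist":[0,0,0],"fingers":-1},{"linear":[0.065,-0.0003,0],"twist":[0,0,0],"fingers":-1},{"linear":[0.08,-0.0003,0],"twist":[0,0,0],"fingers":-1},{"linear":[0.09,-0.0003,0],"twist":[0,0,0],"fingers":-1},{"linear":[0.09,-0.0003,0],"twist":[0,0,0],"fingers":0},{"linear":[0.09,-0.0003,0],"twist":[0,0,0],"fingers":1},{"linear":[0.09,-0.0003,0],"twist":[0,0,0],"fingers":1}]' 30
python3 -m creep '[{"linear":[0,0,0],"twist":[0,0,0],"fingers":1},{"linear":[0,0,0],"twist":[0,0,0],"fingers":1},{"linear":[0,0,0],"twist":[0,0,0],"fingers":1},{"linear":[0,0,0],"twist":[0,0,0],"fingers":1},{"linear":[0,0,0],"twist":[0,0,0],"fingers":1},{"linear":[0,0,0],"twist":[0,0,0],"fingers":1},{"linear":[0,0,0],"twist":[0,0,0],"fingers":1},{"linear":[0,0,0],"twist":[0,0,0],"fingers":1}]'
python3 -m creep '[{"linear":[0,0,0],"twist":[0,0,0],"fingers":1},{"linear":[-0.005,0,0],"twist":[0,0,0],"fingers":1},{"linear":[-0.02,0,0],"twist":[0,0,0],"fingers":1},{"linear":[-0.05,0,0],"twist":[0,0,0],"fingers":1},{"linear":[-0.085,0,0],"twist":[0,0,0],"fingers":1},{"linear":[-0.12,0,0],"twist":[0,0,0],"fingers":1},{"linear":[-0.14,0,0],"twist":[0,0,0],"fingers":1},{"linear":[-0.15,0,0],"twist":[0,0,0],"fingers":1}]'
python3 - <<'E'
from plate import *
plate('w18.png','white')
E
```

```text
time: 18.38
position: [0.6003, 0.3012, 0.0681]
tool_rot: [0.177, 1.562, -0.175]
ft_force: [-0.6, 0.1, -0.6]
grip_width: 0.854
time: 19.05
position: [0.5994, 0.3009, 0.0665]
tool_rot: [0.176, 1.564, -0.176]
ft_force: [-0.5, 0.3, -0.1]
grip_width: 0.314
time: 19.72
position: [0.6006, 0.3022, 0.222]
tool_rot: [0.178, 1.558, -0.173]
ft_force: [0.5, 0.0, -1.0]
grip_width: 0.317
t 19.72 p [0.6006 0.3022 0.222 ] F [ 0.5  0.  -1. ] g 0.317
[[ 0.006  0.222  0.975]
 [ 0.003  0.975 -0.222]
 [-1.     0.004  0.005]]
plate n 3085 x [0.0503 0.0514 0.0525]
plate centre tool y,z [-0.0009  0.0009] n 39 res 0.0002 angles [-107.  110.]
tilt [0.001 0.005]
```

View pics/w18.png

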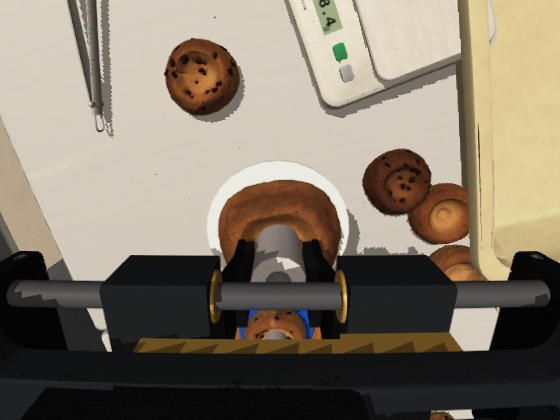

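```bash
python3 -m creep '[{"linear":[0,-0.02,0],"twist":[0,0,0],"fingers":1},{"linear":[0,-0.045,-0.001],"twist":[0,0,0],"fingers":1},{"linear":[0,-0.075,-0.002],"twist":[0,0,0],"fingers":1},{"linear":[0,-0.105,-0.002],"twist":[0,0,0],"fingers":1},{"linear":[0,-0.135,-0.002],"twist":[0,0,0],"fingers":1},{"linear":[0,-0.165,-0.002],"twist":[0,0,0],"fingers":1},{"linear":[0,-0.185,-0.002],"twist":[0,0,0],"fingers":1},{"linear":[0,-0.1952,-0.0023],"twist":[0,0,0],"fingers":1}]'
python3 -m creep '[{"linear":[0,0,0],"twist":[0,0,0],"fingers":1},{"linear":[0,0,0],"twist":[0,0,0],"fingers":1},{"linear":[0,0,0],"twist":[0,0,0],"fingers":1}]'
python3 - <<'E'
from plate import *
plate('w19.png','white'); st(); snap('side','s19.png')
E
```

```text
time: 20.43
position: [0.5529, 0.1065, 0.215]
tool_rot: [0.177, 1.566, -0.182]
ft_force: [0.7, -0.7, -1.9]
grip_width: 0.309
time: 20.68
position: [0.5537, 0.1132, 0.2164]
tool_rot: [0.175, 1.564, -0.173]
ft_force: [1.2, 0.0, -0.6]
grip_width: 0.314
t 20.68 p [0.5537 0.1132 0.2164] F [ 1.2  0.  -0.6] g 0.314
[[-0.     0.22   0.976]
 [ 0.001  0.976 -0.22 ]
 [-1.     0.001 -0.001]]
plate n 3065 x [0.0502 0.0513 0.0524]
plate centre tool y,z [-0.0007  0.0006] n 39 res 0.0002 angles [-108.  107.]
tilt [0.003 0.003]
t 20.73 p [0.5537 0.1133 0.2165] F [ 0.1  0.8 -1.5] g 0.312
[[-0.     0.219  0.976]
 [ 0.001  0.976 -0.219]
 [-1.     0.001 -0.   ]]
```

View pics/w19.png

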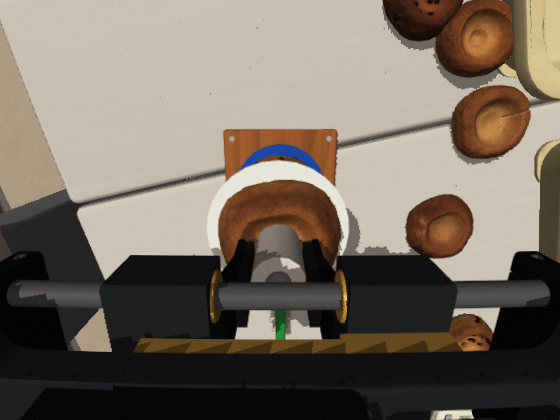

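View pics/s19.png

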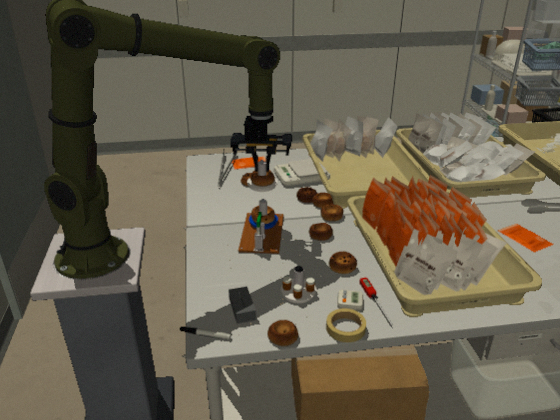

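```bash
cat >> plate.py <<'E'
def below(im,w,kind,z,c0=(.5545,.11)):
    """circle fit, world, of a stacked plate at height z"""
    i=im.astype(int)
    if kind=='blue': m=(i[...,2]>i[...,0]+40)&(i[...,2]>i[...,1]+20)
    else: m=(i.min(-1)>120)&(i.max(-1)-i.min(-1)<45)
    m&=(abs(w[...,2]-z)<.006)&(np.hypot(w[...,0]-c0[0],w[...,1]-c0[1])<.065)
    p=w[m]; d=p[:,:2]-np.array(c0); a=np.arctan2(d[:,1],d[:,0]); rim=[]
    for b in np.arange(-np.pi,np.pi,.1):
        k=(a>=b)&(a<b+.1)
        if k.sum()>3:
            q=p[k]; r=np.hypot(*d[k].T); o=r>=np.percentile(r,85); rim.append(q[o,:2].mean(0))
    rim=np.array(rim); r=least_squares(lambda c:np.hypot(rim[:,0]-c[0],rim[:,1]-c[1])-.0495,c0,loss='soft_l1',f_scale=.001)
    print('below',kind,len(p),'centre',r.x.round(4),'n',len(rim),'res',np.abs(r.fun).mean().round(4),'z',np.median(p[:,2]).round(4)); return r.x
E
python3 - <<'E'
from plate import *
im,d,w=plate('w20.png','white'); s,Rm=st()
c=below(im,w,'blue',.025); print('rel tool y,z', (np.r_[c,0]-np.array(s['position']))@Rm)
E
```

```text
t 20.78 p [0.5537 0.1133 0.2165] F [ 0.5 -0.9 -0.6] g 0.312
[[-0.     0.219  0.976]
 [ 0.001  0.976 -0.219]
 [-1.     0.001 -0.   ]]
plate n 3058 x [0.0503 0.0514 0.0526]
plate centre tool y,z [-0.0012  0.0008] n 39 res 0.0002 angles [-106.  110.]
tilt [0.001 0.005]
t 20.83 p [0.5538 0.113  0.2165] F [-0.2  0.5 -1.8] g 0.314
[[-0.     0.219  0.976]
 [ 0.001  0.976 -0.219]
 [-1.     0.001 -0.   ]]
below blue 751 centre [0.5553 0.1074] n 24 res 0.0002 z 0.025
rel tool y,z [ 0.21646687 -0.00536606  0.00285231]
```

```bash
python3 -m creep '[{"linear":[0.005,-0.003,0.0015],"twist":[0,0,0],"fingers":1},{"linear":[0.015,-0.003,0.0015],"twist":[0,0,0],"fingers":1},{"linear":[0.025,-0.003,0.0015],"twist":[0,0,0],"fingers":1},{"linear":[0.033,-0.003,0.0015],"twist":[0,0,0],"fingers":1},{"linear":[0.038,-0.003,0.0015],"twist":[0,0,0],"fingers":1},{"linear":[0.04,-0.003,0.0015],"twist":[0,0,0],"fingers":1},{"linear":[0.04,-0.003,0.0015],"twist":[0,0,0],"fingers":1},{"linear":[0.04,-0.003,0.0015],"twist":[0,0,0],"fingers":1}]'
python3 - <<'E'
from plate import *
im,d,w=plate('w21.png','white'); s,Rm=st()
c=below(im,w,'blue',.025); print('rel tool y,z', (np.r_[c,0]-np.array(s['position']))@Rm)
im,d=snap('side','s21.png')
cv2.imwrite('pics/s21c.png',cv2.resize(cv2.imread('pics/s21.png')[130:250,200:320],None,fx=5,fy=5,interpolation=cv2.INTER_CUBIC))
E
```

```text
time: 21.5
position: [0.5548, 0.1078, 0.1766]
tool_rot: [0.176, 1.564, -0.176]
ft_force: [-0.2, -0.6, -1.1]
grip_width: 0.313
t 21.5 p [0.5548 0.1078 0.1766] F [-0.2 -0.6 -1.1] g 0.313
[[ 0.     0.222  0.975]
 [ 0.     0.975 -0.222]
 [-1.     0.     0.   ]]
plate n 3050 x [0.05   0.0511 0.0522]
plate centre tool y,z [-0.0008  0.0009] n 39 res 0.0002 angles [-108.  109.]
tilt [0.002 0.004]
t 21.55 p [0.555  0.1078 0.1769] F [ 0.7 -0.4 -1.7] g 0.313
[[ 0.001  0.222  0.975]
 [ 0.     0.975 -0.222]
 [-1.     0.     0.001]]
below blue 1002 centre [0.5557 0.1079] n 24 res 0.0003 z 0.0253
rel tool y,z [1.76886735e-01 1.48721193e-04 5.73057523e-04]
```

View pics/s21c.png

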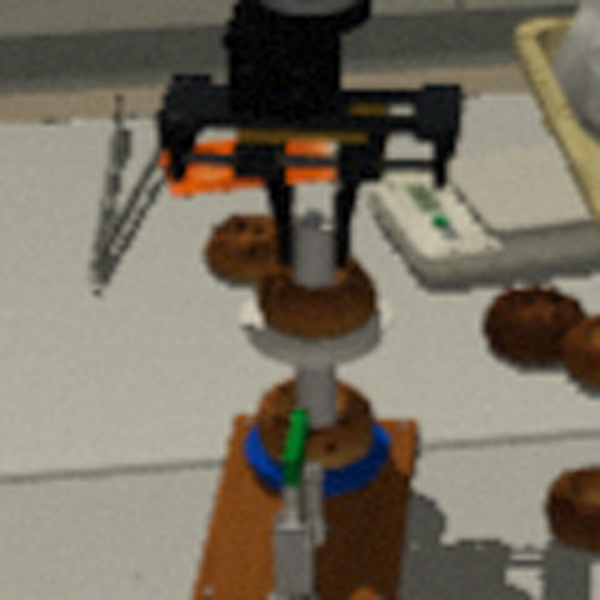

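View pics/w21.png

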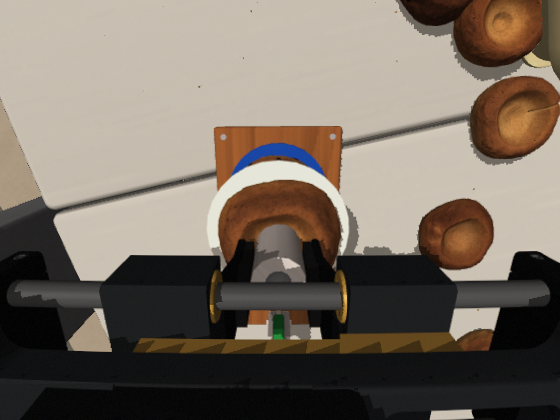

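```bash
python3 -m creep '[{"linear":[0.004,0.0007,0],"twist":[0,0,0],"fingers":1},{"linear":[0.008,0.0007,0],"twist":[0,0,0],"fingers":1},{"linear":[0.012,0.0007,0],"twist":[0,0,0],"fingers":1},{"linear":[0.015,0.0007,0],"twist":[0,0,0],"fingers":1},{"linear":[0.0175,0.0007,0],"twist":[0,0,0],"fingers":1},{"linear":[0.0175,0.0007,0],"twist":[0,0,0],"fingers":1},{"linear":[0.0175,0.0007,0],"twist":[0,0,0],"fingers":1}]'
python3 - <<'E'
from plate import *
im,d,w=plate('w22.png','white'); s,Rm=st()
c=below(im,w,'blue',.025); print('rel tool y,z', (np.r_[c,0]-np.array(s['position']))@Rm)
E
```

```text
time: 22.18
position: [0.5548, 0.1084, 0.1589]
tool_rot: [0.176, 1.564, -0.176]
ft_force: [0.1, 0.5, -2.1]
grip_width: 0.316
t 22.18 p [0.5548 0.1084 0.1589] F [ 0.1  0.5 -2.1] g 0.316
[[-0.     0.222  0.975]
 [-0.     0.975 -0.222]
 [-1.    -0.    -0.   ]]
plate n 3056 x [0.0502 0.0512 0.0524]
plate centre tool y,z [-0.0009  0.0007] n 39 res 0.0002 angles [-108.  109.]
tilt [0.001 0.003]
t 22.23 p [0.5548 0.1084 0.159 ] F [-0.2 -0.4 -1. ] g 0.312
[[-0.     0.222  0.975]
 [-0.     0.975 -0.222]
 [-1.    -0.    -0.   ]]
below blue 1001 centre [0.5555 0.1079] n 23 res 0.0001 z 0.0251
rel tool y,z [ 0.15898487 -0.0003674   0.00074509]
```

```bash
python3 -m creep '[{"linear":[0.0005,0,0],"twist":[0,0,0],"fingers":0.25},{"linear":[0.0005,0,0],"twist":[0,0,0],"fingers":0.1},{"linear":[0.0005,0,0],"twist":[0,0,0],"fingers":-0.2},{"linear":[0.0005,0,0],"twist":[0,0,0],"fingers":-0.5},{"linear":[0.0005,0,0],"twist":[0,0,0],"fingers":-0.8},{"linear":[0.0005,0,0],"twist":[0,0,0],"fingers":-1},{"linear":[0.0005,0,0],"twist":[0,0,0],"fingers":-1},{"linear":[0.0005,0,0],"twist":[0,0,0],"fingers":-1}]'
python3 -m creep '[{"linear":[-0.02,0,0],"twist":[0,0,0],"fingers":-1},{"linear":[-0.05,0,0],"twist":[0,0,0],"fingers":-1},{"linear":[-0.08,0,0],"twist":[0,0,0],"fingers":-1},{"linear":[-0.11,0,0],"twist":[0,0,0],"fingers":-1},{"linear":[-0.15,0,0],"twist":[0,0,0],"fingers":-1},{"linear":[-0.17,-0.02,0],"twist":[0,0,0],"fingers":-1},{"linear":[-0.17,-0.04,0],"twist":[0,0,0],"fingers":-1},{"linear":[-0.17,-0.04,0],"twist":[0,0,0],"fingers":-1}]'
python3 -m creep '[{"linear":[0,0,0],"twist":[0,0,0],"fingers":-1}]'
python3 - <<'E'
from plate import *
s,Rm=st();im,d=snap('wrist','w23.png'); w=cloud('wrist',d); stem(w,[.555,.109],.168,.19); below(im,w,'white',.107)
i=im.astype(int);m=(abs(w[...,2]-.107)<.006)&(np.hypot(w[...,0]-.555,w[...,1]-.109)<.055)&(i.max(-1)-i.min(-1)<45);p=w[m];print('tilt',np.linalg.lstsq(np.c_[p[:,:2],np.ones(len(p))],p[:,2],rcond=None)[0][:2])
im,d=snap('side','s23.png')
cv2.imwrite('pics/s23c.png',cv2.resize(cv2.imread('pics/s23.png')[130:250,200:320],None,fx=5,fy=5,interpolation=cv2.INTER_CUBIC))
E
```

```text
time: 22.9
position: [0.5548, 0.1084, 0.1585]
tool_rot: [0.176, 1.564, -0.176]
ft_force: [0.7, 0.8, -0.1]
grip_width: 0.82
time: 23.57
position: [0.5467, 0.0652, 0.3303]
tool_rot: [0.178, 1.56, -0.182]
ft_force: [0.3, -0.5, -0.9]
grip_width: 0.999
time: 23.65
position: [0.546, 0.0681, 0.3287]
tool_rot: [0.177, 1.563, -0.178]
ft_force: [0.6, 0.7, -0.1]
grip_width: 1.0
t 23.65 p [0.546  0.0681 0.3287] F [ 0.6  0.7 -0.1] g 1.0
[[ 0.     0.225  0.974]
 [-0.001  0.974 -0.225]
 [-1.    -0.001  0.001]]
stem n 605 circ [554.8 108.9] 14.0 | top circ [554.5 108.9] 13.9 z pct [0.173  0.1743 0.1835] mean [0.5549 0.1093 0.1758]
below white 1270 centre [0.5552 0.1088] n 53 res 0.0005 z 0.1066
tilt [-9.78641252e-05 -1.27324355e-03]
```

View pics/s23c.png

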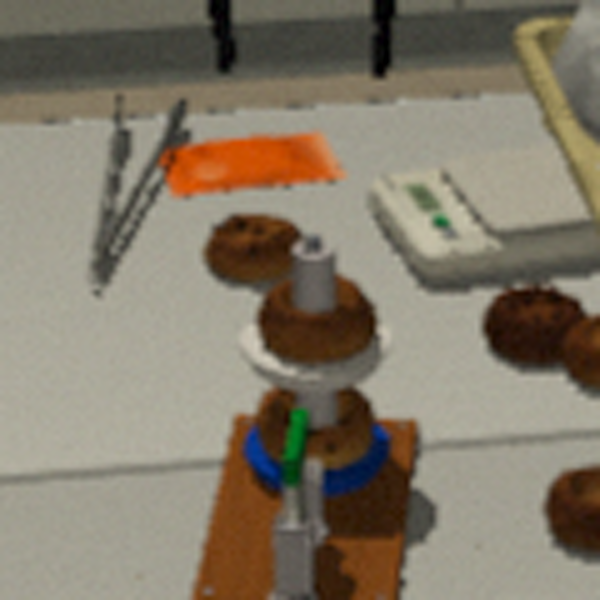

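View pics/w23.png

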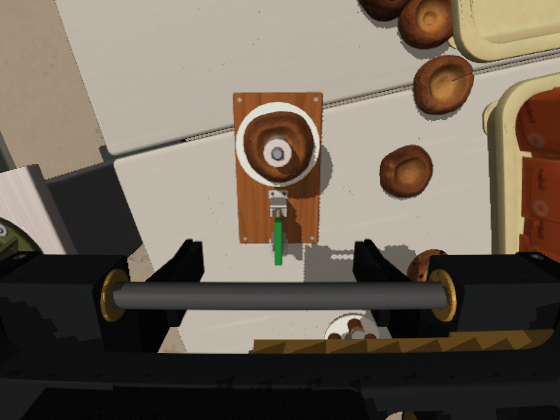

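```bash
python3 -m creep '[{"linear":[0,-0.03,0.01],"twist":[0,0,0],"fingers":-1},{"linear":[0,-0.06,0.024],"twist":[0,0,0],"fingers":-1},{"linear":[0,-0.095,0.04],"twist":[0,0,0],"fingers":-1},{"linear":[0,-0.13,0.055],"twist":[0,0,0],"fingers":-1},{"linear":[0,-0.165,0.07],"twist":[0,0,0],"fingers":-1},{"linear":[0.01,-0.2,0.085],"twist":[0,0,0],"fingers":-1},{"linear":[0.03,-0.23,0.1],"twist":[0,0,0],"fingers":-1},{"linear":[0.05,-0.26,0.11],"twist":[0,0,0],"fingers":-1}]'
python3 -m creep '[{"linear":[0.03,-0.03,0.01],"twist":[0,0,0],"fingers":-1},{"linear":[0.06,-0.045,0.018],"twist":[0,0,0],"fingers":-1},{"linear":[0.08,-0.057,0.0236],"twist":[0,0,0],"fingers":-1},{"linear":[0.08,-0.057,0.0236],"twist":[0,0,0],"fingers":-1},{"linear":[0.08,-0.057,0.0236],"twist":[0,0,0],"fingers":-1}]'
python3 - <<'E'
from h import *
s,Rm=st();im,d=snap('wrist','w24.png'); w=cloud('wrist',d); stem(w,[.606,-.2705],.07); print(np.round(s['joint_positions'],2))
print([(np.round(r['centre'],4).tolist(),round(r['conf'],2)) for r in nets.place_of('wrist','tier_jars_mid')][:3]); st()
E
```

```text
time: 24.42
position: [0.5968, -0.2093, 0.2775]
tool_rot: [0.175, 1.563, -0.174]
ft_force: [-0.7, -0.1, -0.1]
grip_width: 0.999
time: 24.83
position: [0.6053, -0.2682, 0.1967]
tool_rot: [0.178, 1.567, -0.173]
ft_force: [0.6, 0.9, 1.1]
grip_width: 0.997
t 24.83 p [ 0.6053 -0.2682  0.1967] F [0.6 0.9 1.1] g 0.997
[[-0.003  0.222  0.975]
 [ 0.003  0.975 -0.222]
 [-1.     0.002 -0.004]]
stem n 811 circ [ 608.2 -269. ] 14.1 | top circ [ 608.3 -268.7] 12.0 z pct [0.0748 0.0895 0.0934] mean [ 0.6085 -0.2678  0.0908]
[ 0.83  0.43 -0.6   1.45  0.24  1.34 -0.01]
[([0.6101, -0.2701, 0.0438], 0.58)]
t 24.93 p [ 0.6073 -0.2669  0.2003] F [ 0.4  0.6 -0. ] g 0.999
[[ 0.002  0.219  0.976]
 [ 0.001  0.976 -0.219]
 [-1.     0.001  0.002]]
```

View pics/w24.png

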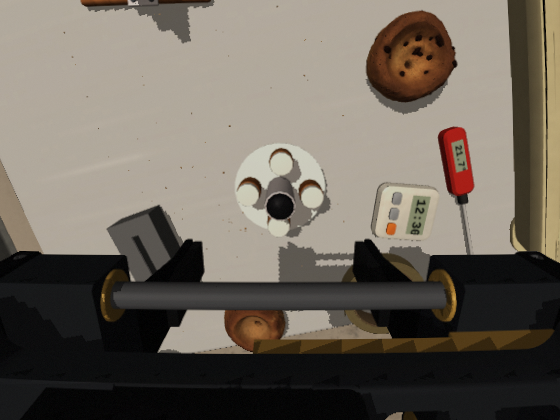

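```bash
python3 -m creep '[{"linear":[0.01,-0.0018,0.0013],"twist":[0,0,0],"fingers":-1},{"linear":[0.025,-0.0018,0.0013],"twist":[0,0,0],"fingers":-1},{"linear":[0.038,-0.0018,0.0013],"twist":[0,0,0],"fingers":-1},{"linear":[0.044,-0.0018,0.0013],"twist":[0,0,0],"fingers":-1},{"linear":[0.044,-0.0018,0.0013],"twist":[0,0,0],"fingers":-1},{"linear":[0.044,-0.0018,0.0013],"twist":[0,0,0],"fingers":-1}]'
python3 - <<'E'
from h import *
s,Rm=st();im,d=snap('wrist','w25.png'); w=cloud('wrist',d); stem(w,[.608,-.2695],.07);st()
E
```

```text
time: 25.43
position: [0.6067, -0.271, 0.1546]
tool_rot: [0.175, 1.564, -0.175]
ft_force: [0.1, 0.8, 0.4]
grip_width: 1.003
t 25.43 p [ 0.6067 -0.271   0.1546] F [0.1 0.8 0.4] g 1.003
[[-0.     0.221  0.975]
 [ 0.     0.975 -0.221]
 [-1.     0.    -0.   ]]
stem n 1092 circ [ 607.3 -270.1] 14.0 | top circ [ 607.4 -269.3] 12.6 z pct [0.0751 0.0877 0.0918] mean [ 0.6074 -0.2687  0.089 ]
t 25.48 p [ 0.6071 -0.2713  0.1552] F [-0.8 -0.3  0.8] g 1.0
[[ 0.001  0.222  0.975]
 [-0.     0.975 -0.222]
 [-1.    -0.     0.001]]
```

```bash
python3 -m creep '[{"linear":[0.02,0.001,0],"twist":[0,0,0],"fingers":-1},{"linear":[0.045,0.001,0],"twist":[0,0,0],"fingers":-1},{"linear":[0.065,0.001,0],"twist":[0,0,0],"fingers":-1},{"linear":[0.08,0.001,0],"twist":[0,0,0],"fingers":-1},{"linear":[0.088,0.001,0],"twist":[0,0,0],"fingers":-1},{"linear":[0.088,0.001,0],"twist":[0,0,0],"fingers":0},{"linear":[0.088,0.001,0],"twist":[0,0,0],"fingers":1},{"linear":[0.088,0.001,0],"twist":[0,0,0],"fingers":1}]' 30
python3 -m creep '[{"linear":[0,0,0],"twist":[0,0,0],"fingers":1},{"linear":[0,0,0],"twist":[0,0,0],"fingers":1},{"linear":[0,0,0],"twist":[0,0,0],"fingers":1},{"linear":[0,0,0],"twist":[0,0,0],"fingers":1},{"linear":[0,0,0],"twist":[0,0,0],"fingers":1},{"linear":[0,0,0],"twist":[0,0,0],"fingers":1},{"linear":[0,0,0],"twist":[0,0,0],"fingers":1},{"linear":[0,0,0],"twist":[0,0,0],"fingers":1}]'
python3 -m creep '[{"linear":[0,0,0],"twist":[0,0,0],"fingers":1},{"linear":[-0.005,0,0],"twist":[0,0,0],"fingers":1},{"linear":[-0.02,0,0],"twist":[0,0,0],"fingers":1},{"linear":[-0.05,0,0],"twist":[0,0,0],"fingers":1},{"linear":[-0.09,0,0],"twist":[0,0,0],"fingers":1},{"linear":[-0.13,0,0],"twist":[0,0,0],"fingers":1},{"linear":[-0.17,0,0],"twist":[0,0,0],"fingers":1},{"linear":[-0.2,0,0],"twist":[0,0,0],"fingers":1}]'
python3 -m creep '[{"linear":[-0.02,0,0],"twist":[0,0,0],"fingers":1},{"linear":[-0.03,0,0],"twist":[0,0,0],"fingers":1},{"linear":[-0.03,0,0],"twist":[0,0,0],"fingers":1},{"linear":[-0.03,0,0],"twist":[0,0,0],"fingers":1}]'
python3 - <<'E'
from plate import *
plate('w26.png','white')
E
```

```text
time: 26.15
position: [0.6081, -0.2707, 0.0682]
tool_rot: [0.175, 1.561, -0.176]
ft_force: [0.2, 0.0, 0.3]
grip_width: 0.85
time: 26.82
position: [0.6069, -0.2704, 0.0665]
tool_rot: [0.176, 1.564, -0.176]
ft_force: [-0.1, -0.1, -0.1]
grip_width: 0.31
time: 27.48
position: [0.6077, -0.2702, 0.2721]
tool_rot: [0.174, 1.559, -0.176]
ft_force: [2.2, -0.2, -0.6]
grip_width: 0.313
time: 27.82
position: [0.6067, -0.2702, 0.2963]
tool_rot: [0.176, 1.564, -0.176]
ft_force: [-0.2, -0.1, -2.9]
grip_width: 0.316
t 27.82 p [ 0.6067 -0.2702  0.2963] F [-0.2 -0.1 -2.9] g 0.316
[[-0.     0.222  0.975]
 [-0.     0.975 -0.222]
 [-1.    -0.    -0.   ]]
plate n 4990 x [0.0206 0.0526 0.0538]
plate centre tool y,z [-0.0003 -0.0001] n 34 res 0.0013 angles [-93. 100.]
tilt [0.002 0.009]
```

View pics/w26.png

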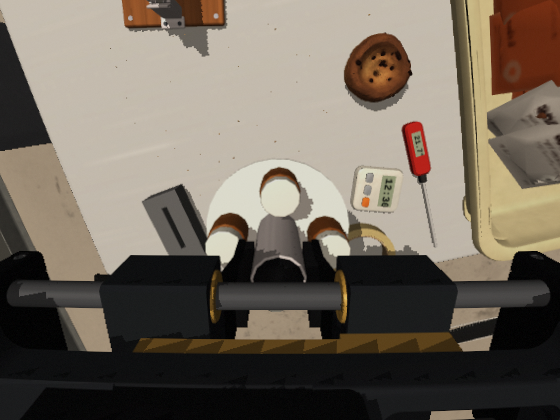

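```bash
python3 -m creep '[{"linear":[0,0.02,-0.008],"twist":[0,0,0],"fingers":1},{"linear":[0,0.05,-0.02],"twist":[0,0,0],"fingers":1},{"linear":[0,0.08,-0.031],"twist":[0,0,0],"fingers":1},{"linear":[0,0.11,-0.042],"twist":[0,0,0],"fingers":1},{"linear":[0,0.14,-0.053],"twist":[0,0,0],"fingers":1},{"linear":[0,0.17,-0.064],"twist":[0,0,0],"fingers":1},{"linear":[0,0.2,-0.075],"twist":[0,0,0],"fingers":1},{"linear":[0,0.23,-0.086],"twist":[0,0,0],"fingers":1}]'
python3 -m creep '[{"linear":[0,0.03,-0.011],"twist":[0,0,0],"fingers":1},{"linear":[0,0.06,-0.022],"twist":[0,0,0],"fingers":1},{"linear":[0,0.085,-0.032],"twist":[0,0,0],"fingers":1},{"linear":[0,0.105,-0.041],"twist":[0,0,0],"fingers":1},{"linear":[0,0.12,-0.046],"twist":[0,0,0],"fingers":1},{"linear":[0,0.128,-0.0486],"twist":[0,0,0],"fingers":1},{"linear":[0,0.128,-0.0486],"twist":[0,0,0],"fingers":1},{"linear":[0,0.128,-0.0486],"twist":[0,0,0],"fingers":1}]'
python3 -m creep '[{"linear":[0,0,0],"twist":[0,0,0],"fingers":1},{"linear":[0,0,0],"twist":[0,0,0],"fingers":1}]'
python3 - <<'E'
from plate import *
im,d,w=plate('w27.png','white'); s,Rm=st()
c=below(im,w,'white',.107,(.5548,.109)); print('rel tool y,z', (np.r_[c,0]-np.array(s['position']))@Rm)
snap('side','s27.png');cv2.imwrite('pics/s27c.png',cv2.resize(cv2.imread('pics/s27.png')[90:250,180:340],None,fx=3.7,fy=3.7,interpolation=cv2.INTER_CUBIC))
E
```

```text
time: 28.53
position: [0.5726, -0.0258, 0.2942]
tool_rot: [0.176, 1.567, -0.176]
ft_force: [0.3, -0.3, -1.4]
grip_width: 0.315
time: 29.2
position: [0.5549, 0.1076, 0.2954]
tool_rot: [0.175, 1.565, -0.177]
ft_force: [0.6, -0.5, -1.2]
grip_width: 0.314
time: 29.37
position: [0.5555, 0.1065, 0.296]
tool_rot: [0.177, 1.564, -0.179]
ft_force: [0.3, -0.2, -1.9]
grip_width: 0.317
t 29.37 p [0.5555 0.1065 0.296 ] F [ 0.3 -0.2 -1.9] g 0.317
[[-0.001  0.225  0.974]
 [-0.001  0.974 -0.225]
 [-1.    -0.001 -0.001]]
plate n 4727 x [0.05   0.0511 0.0523]
plate centre tool y,z [0.     0.0005] n 33 res 0.0005 angles [-93.  93.]
tilt [0.002 0.007]
t 29.42 p [0.5555 0.1068 0.2962] F [ 0.  -0.7 -1. ] g 0.316
[[-0.001  0.225  0.974]
 [-0.001  0.974 -0.225]
 [-1.    -0.001 -0.   ]]
below white 826 centre [0.5555 0.1071] n 26 res 0.0002 z 0.1071
rel tool y,z [2.96153295e-01 5.42818602e-04 5.22035278e-05]
```

View pics/w27.png

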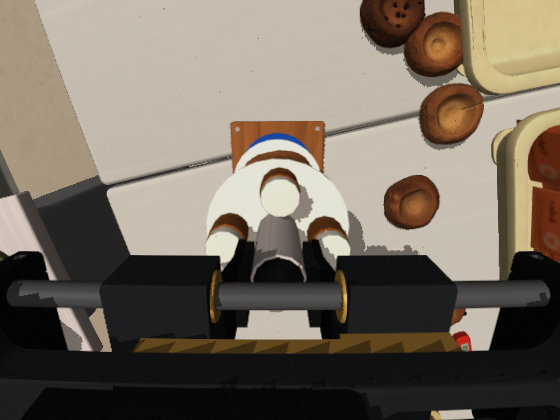

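View pics/s27c.png

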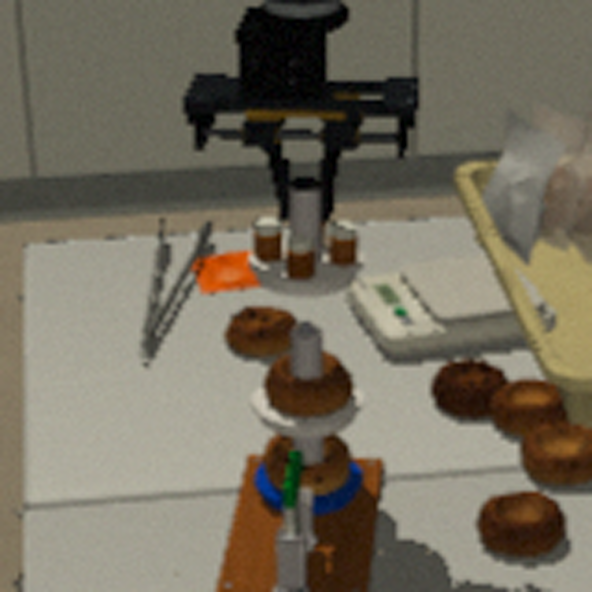

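```bash
python3 -m creep '[{"linear":[0.005,0.0007,-0.0002],"twist":[0,0,0],"fingers":1},{"linear":[0.015,0.0007,-0.0002],"twist":[0,0,0],"fingers":1},{"linear":[0.025,0.0007,-0.0002],"twist":[0,0,0],"fingers":1},{"linear":[0.033,0.0007,-0.0002],"twist":[0,0,0],"fingers":1},{"linear":[0.038,0.0007,-0.0002],"twist":[0,0,0],"fingers":1},{"linear":[0.038,0.0007,-0.0002],"twist":[0,0,0],"fingers":1},{"linear":[0.038,0.0007,-0.0002],"twist":[0,0,0],"fingers":1},{"linear":[0.038,0.0007,-0.0002],"twist":[0,0,0],"fingers":1}]'
python3 - <<'E'
from plate import *
im,d,w=plate('w28.png','white'); s,Rm=st()
c=below(im,w,'white',.107,(.5548,.109)); print('rel tool y,z', (np.r_[c,0]-np.array(s['position']))@Rm)
E
```

```text
time: 30.13
position: [0.5553, 0.1094, 0.2588]
tool_rot: [0.176, 1.563, -0.175]
ft_force: [0.1, 0.1, -1.7]
grip_width: 0.317
t 30.13 p [0.5553 0.1094 0.2588] F [ 0.1  0.1 -1.7] g 0.317
[[ 0.     0.222  0.975]
 [ 0.     0.975 -0.222]
 [-1.     0.     0.   ]]
plate n 4727 x [0.0499 0.0511 0.0522]
plate centre tool y,z [-0.0002  0.0007] n 33 res 0.0005 angles [-91.  92.]
tilt [0.003 0.006]
t 30.18 p [0.5554 0.1094 0.259 ] F [ 0.5  1.2 -1.4] g 0.311
[[ 0.001  0.222  0.975]
 [ 0.     0.975 -0.222]
 [-1.     0.     0.001]]
below white 840 centre [0.5554 0.107 ] n 22 res 0.0002 z 0.1072
rel tool y,z [ 0.25900497 -0.00239807  0.00035954]
```

```bash
python3 -m creep '[{"linear":[0.004,-0.001,-0.0003],"twist":[0,0,0],"fingers":1},{"linear":[0.008,-0.001,-0.0003],"twist":[0,0,0],"fingers":1},{"linear":[0.012,-0.001,-0.0003],"twist":[0,0,0],"fingers":1},{"linear":[0.015,-0.001,-0.0003],"twist":[0,0,0],"fingers":1},{"linear":[0.018,-0.001,-0.0003],"twist":[0,0,0],"fingers":1},{"linear":[0.018,-0.001,-0.0003],"twist":[0,0,0],"fingers":1},{"linear":[0.018,-0.001,-0.0003],"twist":[0,0,0],"fingers":1}]'
python3 - <<'E'
from plate import *
im,d,w=plate('w29.png','white')
snap('side','s29.png');cv2.imwrite('pics/s29c.png',cv2.resize(cv2.imread('pics/s29.png')[90:250,180:340],None,fx=3.7,fy=3.7,interpolation=cv2.INTER_CUBIC))
E
```

```text
time: 30.77
position: [0.5545, 0.1084, 0.2404]
tool_rot: [0.176, 1.564, -0.176]
ft_force: [-0.8, 0.0, -1.8]
grip_width: 0.31
t 30.77 p [0.5545 0.1084 0.2404] F [-0.8  0.  -1.8] g 0.31
[[-0.     0.222  0.975]
 [-0.     0.975 -0.222]
 [-1.    -0.    -0.   ]]
plate n 4706 x [0.0501 0.0513 0.0524]
plate centre tool y,z [-0.0003  0.0006] n 34 res 0.0014 angles [-95.  91.]
tilt [0.003 0.007]
```

View pics/s29c.png

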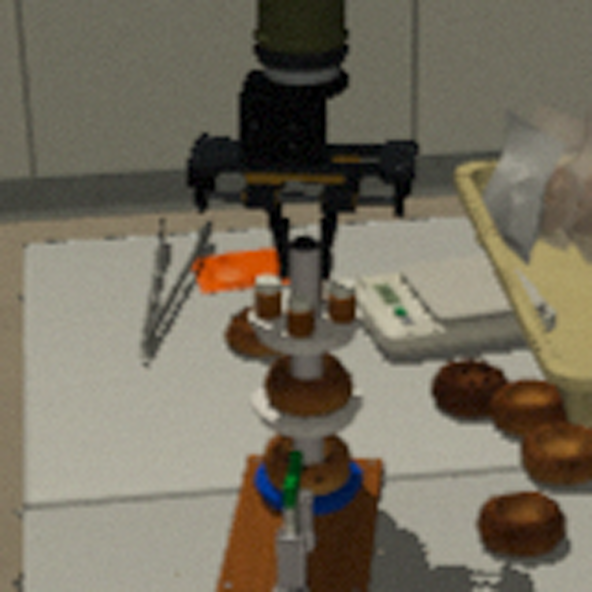

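No contact force, within about 1 mm of seated. Release and retreat.

```bash
python3 -m creep '[{"linear":[0.0005,0,0],"twist":[0,0,0],"fingers":0.25},{"linear":[0.0005,0,0],"twist":[0,0,0],"fingers":0.1},{"linear":[0.0005,0,0],"twist":[0,0,0],"fingers":-0.2},{"linear":[0.0005,0,0],"twist":[0,0,0],"fingers":-0.5},{"linear":[0.0005,0,0],"twist":[0,0,0],"fingers":-0.8},{"linear":[0.0005,0,0],"twist":[0,0,0],"fingers":-1},{"linear":[0.0005,0,0],"twist":[0,0,0],"fingers":-1},{"linear":[0.0005,0,0],"twist":[0,0,0],"fingers":-1}]'
python3 -m creep '[{"linear":[-0.015,0,0],"twist":[0,0,0],"fingers":-1},{"linear":[-0.04,0,0],"twist":[0,0,0],"fingers":-1},{"linear":[-0.07,0,0],"twist":[0,0,0],"fingers":-1},{"linear":[-0.1,0,0],"twist":[0,0,0],"fingers":-1},{"linear":[-0.12,0,0],"twist":[0,0,0],"fingers":-1},{"linear":[-0.13,-0.03,0],"twist":[0,0,0],"fingers":-1},{"linear":[-0.13,-0.06,0],"twist":[0,0,0],"fingers":-1},{"linear":[-0.13,-0.08,0],"twist":[0,0,0],"fingers":-1}]'
python3 -m creep '[{"linear":[0,-0.02,0],"twist":[0,0,0],"fingers":-1},{"linear":[0,-0.02,0],"twist":[0,0,0],"fingers":-1},{"linear":[0,-0.02,0],"twist":[0,0,0],"fingers":-1}]'
python3 - <<'E'
from plate import *
from green import green
s,Rm=st();im,d,w=green(fn='w30.png')
stem(w,[.555,.109],.25,.275); below(im,w,'white',.189,(.555,.109))
i=im.astype(int);m=(abs(w[...,2]-.189)<.006)&(np.hypot(w[...,0]-.555,w[...,1]-.109)<.055)&(i.max(-1)-i.min(-1)<45);p=w[m];print('tilt',np.linalg.lstsq(np.c_[p[:,:2],np.ones(len(p))],p[:,2],rcond=None)[0][:2])
im,d=snap('side','s30.png')
for c in ['side','wrist']:
  if c=='side': pass
  for n in ['tier_choc_mid','tier_plain_mid','tier_jars_mid','card_mid','ring_left_mid','ring_right_mid','ring_back_mid']:
    print(c,n,[(np.round(r['centre'],4).tolist(),round(r['conf'],2)) for r in nets.place_of(c,n)][:2])
cv2.imwrite('pics/s30c.png',cv2.resize(cv2.imread('pics/s30.png')[90:250,180:340],None,fx=3.7,fy=3.7,interpolation=cv2.INTER_CUBIC))
E
```

```text
time: 31.53
position: [0.5546, 0.1083, 0.24]
tool_rot: [0.176, 1.564, -0.176]
ft_force: [0.2, 0.8, 0.2]
grip_width: 0.817
time: 32.2
position: [0.5369, 0.028, 0.3711]
tool_rot: [0.176, 1.562, -0.178]
ft_force: [0.0, -0.6, -0.3]
grip_width: 1.0
time: 32.45
position: [0.5324, 0.0096, 0.3701]
tool_rot: [0.178, 1.563, -0.178]
ft_force: [-0.3, 0.3, -0.1]
grip_width: 1.001
t 32.45 p [0.5324 0.0096 0.3701] F [-0.3  0.3 -0.1] g 1.001
[[ 0.     0.225  0.974]
 [-0.     0.974 -0.225]
 [-1.    -0.     0.   ]]
green n 302 top z 0.11157883721547687 rect c [528.  -13.6] size [60.6  8.4] longdir deg 77.31726658783086 mean [ 0.5283 -0.0127  0.1099]
stem n 928 circ [554.9 110.6] 13.8 | top circ [554.8 110.5] 11.7 z pct [0.2559 0.2616 0.2654] mean [0.5548 0.1103 0.2624]
below white 2998 centre [0.5551 0.11  ] n 47 res 0.0008 z 0.189
tilt [0.00096806 0.00024274]
side tier_choc_mid [([0.5553, 0.1076, 0.0098], 0.44)]
side tier_plain_mid [([0.5522, 0.1124, 0.1369], 0.75), ([0.5281, -0.0203, 0.057], 0.61)]
side tier_jars_mid [([0.555, 0.1097, 0.2173], 0.83), ([0.7314, 0.015, 0.0125], 0.42)]
side card_mid [([0.5283, -0.0192, 0.0543], 0.56), ([0.544, 0.4366, 0.0204], 0.31)]
side ring_left_mid [([0.5412, 0.4336, 0.0188], 0.47)]
side ring_right_mid [([0.5317, -0.4337, 0.018], 0.71), ([0.5248, -0.0175, 0.0091], 0.63)]
side ring_back_mid [([0.7349, 0.0138, 0.0163], 0.65)]
wrist tier_choc_mid []
wrist tier_plain_mid []
wrist tier_jars_mid [([0.5555, 0.1078, 0.2178], 0.85)]
wrist card_mid []
wrist ring_left_mid [([0.7358, 0.015, 0.0177], 0.2)]
wrist ring_right_mid []
wrist ring_back_mid [([0.7359, 0.0164, 0.0172], 0.62)]
```

View pics/s30c.png

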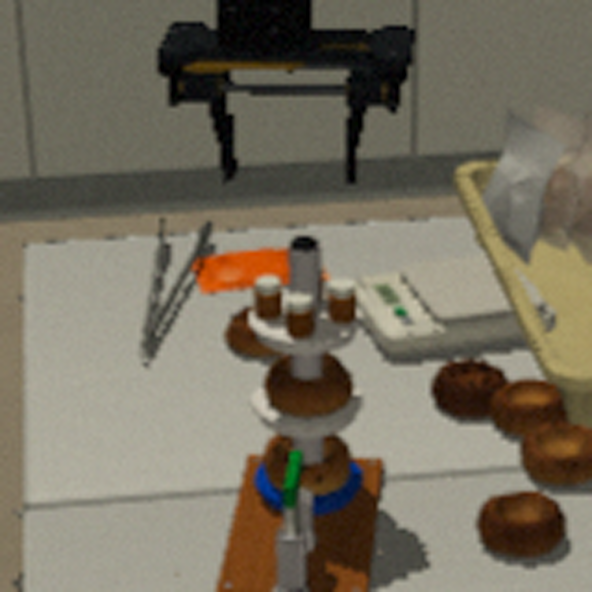

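View pics/w30.png

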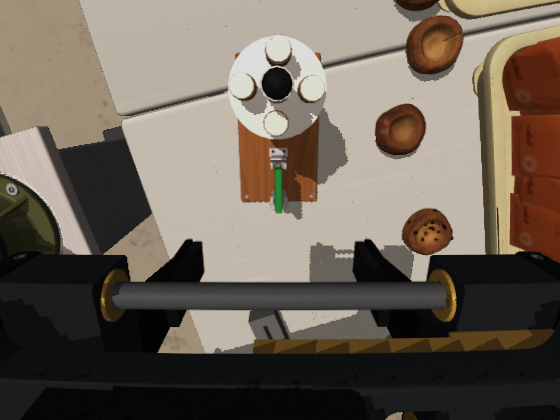

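```bash
python3 - <<'E'
from h import *
print(job.close_job()); st()
E
```

```text
the job is handed in; nothing more can be done
None
the job is handed in; nothing more can be done
```

The tower is built on the spigot in the order asked: chocolate-chip tier at the bottom, then the plain tier, then the jar tier. The allergen card is down in the guides. I handed the job in at about 33 s on the robot's clock. It reports no verdict, so these are my own last checks.

| Item | Measured | Expected |
|---|---|---|
| Chocolate-chip tier, shoulder height after release | 0.0915 m | 0.092 m |
| Plain tier, shoulder height after release | 0.1743 m | 0.174 m |
| Jar tier, plate top at the end | 0.189 m | 0.189 m |
| Card, top edge at the end | 0.111–0.112 m | 0.110 m |

- **Tower:** All three tiers are within about 3 mm of the spigot's axis. Each was level to within a few milliradians when I measured it.
- **Card:** It stands square to the guides within about 0.5°. Its measured centre was about 3 mm off the guides' centre along its width; the tolerance is 7 mm and I put this down to measurement error.
- **Ring cakes:** The network's final positions for the three loose ring cakes are within about 5 mm of where it found them at the start, which is its own error. The arm was clear of everything.

**Checks that disagreed:** The network gave 0.217 m and 0.137 m for the jar and plain tier points, about 7–9 mm higher than my depth measurements. It also gave a wrong height (0.010 m) for the mostly hidden chocolate-chip tier. I trusted the depth heights, which matched the stated 82 mm spacing.

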